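# Unpin a stack of formed covers on the mill table and peel off the top one

## Task

A nested stack of orange formed covers has just been trimmed on the table of the small mill. Draw the black-handled locating pin straight up out of the stack and hang it, upright and let go, in the notch of the steel bracket on the edge of the board. The covers cling together, so then peel off only the top one: lift its humped corner first, a good 25 mm, while the opposite corner stays down, then bring it away, and finish holding it in the gripper, still and level, with all of it at least 100 mm higher than it lay; leave the other covers and everything else on the bench where they are.

Things in the scene. Friction and masses are not known exactly. Their poses are not given: they have to be found in the camera images.
- carriage: moving table of the mill: clear plate with a plywood board 160 (x) x 236 (y) x 18 mm on it, board top 80 mm above the bench; carries stack, pin and notched bracket, and does not move. Origin on the bench under the stack's middle, z up, y along the mill's long rods towards the motor, x across. The top cover's underside lies at z = 94 mm, its flange's top at 101 mm
- notch (a point): notch to hang the pin in: middle of a U slot 11 mm wide, on the top face (86 mm above the bench) of a 6 mm steel bracket that juts from the board's -y edge, at (-35, -125) mm in the carriage's frame. Closed end 7 mm to +y of this point, open end 13 mm to -y. Let in from above or from -y, the pin hangs by its collar; its shank hangs free below
- pin_grip (a point): middle of the pin's upright round black handle, 14 mm in diameter, 36 mm tall. Below it a steel collar 18 mm in diameter, 4 mm thick, then the shank, 8 mm in diameter, 33 mm long, loose in the covers' flanges and the board (holes 11 mm), collar resting on the top cover's flange; raised 33 mm it is out of the stack. About 35 g; z axis up along the pin
- pin_tip (a point): lower end of the pin's shank, 55 mm below pin_grip and 33 mm below the underside of the collar
- top_cover_center (a point): middle of the top cover, 31 mm above its underside, axes as carriage. Orange, 60 g: flange 110 (x) x 150 (y) x 7 mm; on it a flat part 86 x 108 mm, top 20 mm above the underside, 9 mm to +y of the middle; near one corner a hump. Two more nest below, 7 mm apart. Each corner clings with 3 to 5 N until raised about 8 mm, so a straight pull takes some 15 N and a peel 5 to 10 N
- hump_center (a point): middle of the top cover's hump: an upright-sided square boss 28 x 28 mm, sides along the cover's x and y, 42 mm tall (21 mm above and below this point), that stands on the raised flat part at (-22, 42) mm from the cover's middle; pinch it from above on two opposite sides, fingertips clear of the flat part. Hollow, but stiff
- hump_corner (a point): the top cover's corner nearest the hump, on the underside of the flange, at (-55, 75) mm from the cover's middle; this corner is to be lifted first
- far_corner (a point): the opposite corner of the top cover, on the underside of the flange, at (55, -75) mm; this corner is to come up last
- next_cover_center (a point): middle of the second cover, half-way up (31 mm above its underside), 7 mm under the top one's; the same shape. It stays in the stack
- collet_nut: dark steel collet nut, hexagonal, 26 mm wide, 15 mm high, lying on the plywood board; leave it alone
- tape_roll: flat ring, a roll of yellow tape, 90 mm outside, 24 mm high; leave it alone
- screw_jar: small glass jar, 48 mm wide, 55 mm high; leave it alone
- spare_motor: spare stepper motor, 42 x 42 x 40 mm block with its shaft up; leave it alone
- screwdriver: red-handled screwdriver lying on the bench; leave it alone
- chip_brush: wooden-handled brush lying on the bench; leave it alone
- wrench: steel wrench lying on the bench; leave it alone

How it is judged:
By the outcome, as a careful person would: the job done as asked, in the order asked, and still so for the second after the job is handed in, while the arm keeps its last pose, push and grip.
It also fails if it takes over 54 s, if anything falls off the work surface, if the arm or the gripper's body presses on something with over 40 N, if the wrist force passes 120 N, or if a joint passes its speed limit or range.

## Robot

A 6-joint arm with a two-finger parallel gripper is mounted at the origin on the work surface. World frame = base frame: x ahead of the robot, y to its left, z up, the work surface at z = 0. Lengths are in mm, angles in rad, forces in N, time in s.
With the tool pointing down it reaches from about 275 to 875 mm from the base axis. Payload 12.5 kg.
Tool frame: the origin (TCP) lies midway between the tips of the shut fingers; the grasp point (between the pads) lies 19 mm behind it; z points along the fingers, y is the line along which they close (so a half turn about z gives the same grasp; the last joint's range is limited). The gripper opens to 85 mm and grips with 20 to 120 N. Pads are 22 mm wide; open, the fingers measure 114 mm over their backs; the gripper's body (76 mm by 85 mm) begins 54 mm behind the grasp point. The pads swing forward as they close: fully open they stand 13 mm farther back than shut.
Start: joints at [-1.215, 0.351, 1.652, -0, 1.139, -0.085], TCP at [234.681, -497.402, 231.29] pointing down, gripper open.
Joint ranges: [-2.75, 2.75], [-0.79, 2.1], [0.01, 2.65], [-1.57, 4.71], [0.07, 3.14], [-2.87, 2.87]. Speed limits (rad/s): [2.22, 2.22, 2.79, 3.14, 3.14, 3.14].

## Interface

Orientations are given as a unit quaternion [x, y, z, w].
In Python, from plant import robot, vision, order gives the robot as it stands. The module is installed in compiled form; this text tells all that it offers.
- The arm moves only by the tool servo_tool, never from a script. Its argument "motion" is a list of rows, each an object of numbers: "x", "y", "z": the shift along the tool's x, y, z in m; "spin": the turn about the tool's z in degrees; "grip": the opening, from 0 (shut) to 1 (fully open). In form: [{"x": .., "y": .., "z": .., "spin": .., "grip": ..}, ...]. A call has 1 to 12 rows; each row is the pose to reach, as a shift and turn from the pose commanded when the call began, along the tool's axes at that moment; what a row does not reach only later rows make up. A row lasts 1/12 s, in which the tool goes at most 41.7 mm and 7.16 degrees, less where a joint would pass 70% of its speed; a pose out of reach is approached as far as the arm can. A call with a gripper value outside its range is refused whole. The fingers move at their own pace and stop on an object; "newtons" is the grip in N (left out, the last holds). Time passes only in rows, so rows that repeat a pose let the fingers close. It gives the time, the measured TCP pose, the force, the opening and the grip force at its end, in the units of the state.
- robot.state(): the state, without advancing time (a new reading comes with each control period).
- vision.snapshot(name): name is "scene" or "top" or "wrist"; returns the picture (384x512x3 uint8, blue, green, red); there is no depth.
- vision.camera_model(name): a dict with "K" (3x3 intrinsics, pixels), "rvec" (rotation vector, rad) and "tvec" (3), from world to camera coordinates, as OpenCV has them. Camera axes: x right, y down, z forward; pixel columns grow to the right and rows downward; lengths in mm; the calibration is good to about 2 mm. A picture is of the moment at which its call begins: read the wrist's pose just before it. camera_model takes no time and is no camera call; for the wrist camera it gives the pose at the moment of the call.
- order.hand_in(): hands the job in; it is judged then, once.
The state is a dict: "clock": time; "q": joint angles; "joint_velocities": joint speeds; "tau": joint torques, N m; "tool_pos": TCP position; "tcp_rot": TCP orientation; "ft_force": force on the tool from outside, world axes, zero at the start; "ft_torque": the same for the moment, N m; "finger_gap": finger opening in mm; "finger_force": force on a finger pad.
Only numpy, scipy, OpenCV 4.12 (cv2) and the standard library are available. Lean on these libraries where they do the work, as an engineer would, in place of code of your own. Each camera call takes 0.05 s, during which the arm holds its last target. There are 200 camera calls.

## Working session

There is one attempt and no reset: what is moved stays moved. The work goes in short steps, Python scripts to look and compute and a tool call to move; the robot and the scene stay as the last step left them, time stands still between calls to the robot, and variables do not carry over. Pictures are saved under pics/ and viewed, at most 10 in all, crops included, and the job is handed in when it is done.

Besides the shell and the picture viewer there is one more tool, called after ">>>" as name([rows], argument=value, ...), one row to a line, values as JSON. servo_tool: Moves the arm, as the interface text tells. Its arguments: {"type":"object","properties":{"motion":{"type":"array","items":{"type":"object","properties":{"x":{"type":"number"},"y":{"type":"number"},"z":{"type":"number"},"spin":{"type":"number"},"grip":{"type":"number"}}}},"newtons":{"type":"number"}},"required":["motion"]}

```bash
mkdir -p pics; python3 - <<'E'
from plant import robot, vision, order
import cv2,numpy as np
s=robot.state(); print(s)
a=vision.snapshot("scene"); b=vision.snapshot("top")
cv2.imwrite("pics/scene.png",cv2.resize(a,(800,600),interpolation=cv2.INTER_CUBIC)); cv2.imwrite("pics/top.png",cv2.resize(b,(800,600),interpolation=cv2.INTER_CUBIC))
for n in ("scene","top","wrist"): print(n,vision.camera_model(n))
E
```

```text
{'clock': 0.0, 'q': array([-1.21457750e+00,  3.51247256e-01,  1.65243173e+00, -4.22037525e-05,
        1.13912232e+00, -8.46314556e-02]), 'joint_velocities': array([ 9.24047251e-05, -6.31038695e-05, -1.41286509e-03,  9.89302010e-04,
        7.08457457e-04,  1.79728426e-04]), 'tau': array([-1.39544893e-03, -5.06109953e+01, -2.91405433e+01, -1.65454430e-04,
        4.60408293e-03, -3.65505241e-05]), 'tool_pos': array([ 234.56849832, -497.0936903 ,  230.74949013]), 'tcp_rot': array([ 9.75802471e-01,  2.18653086e-01, -1.00796173e-04, -5.96169437e-04]), 'ft_force': array([-0.24715591,  0.9161606 , -0.73778678]), 'ft_torque': array([ 0.04023749,  0.01868386, -0.02753155]), 'finger_force': 0.0, 'finger_gap': 85.59477092645237}
scene {'K': array([[362.35007038,   0.        , 252.31481711],
       [  0.        , 362.35007038, 188.81813177],
       [  0.        ,   0.        ,   1.        ]]), 'rvec': array([ 2.12829477,  0.85520496, -0.39903521]), 'tvec': array([-391.97099978, -145.85570288, 1371.52664131])}
top {'K': array([[477.34142072,   0.        , 265.21674427],
       [  0.        , 477.34142072, 201.12012928],
       [  0.        ,   0.        ,   1.        ]]), 'rvec': array([ 2.17499788, -2.16214953,  0.06689141]), 'tvec': array([  41.60713787,  491.24239172, 1431.01669756])}
wrist {'K': array([[287.94286742,   0.        , 258.28623498],
       [  0.        , 287.94286742, 190.56050802],
       [  0.        ,   0.        ,   1.        ]]), 'rvec': array([-2.45616802,  1.55622246,  0.21077363]), 'tvec': array([-549.5748313 ,  -35.76972082,  378.51622902])}
```

View pics/scene.png

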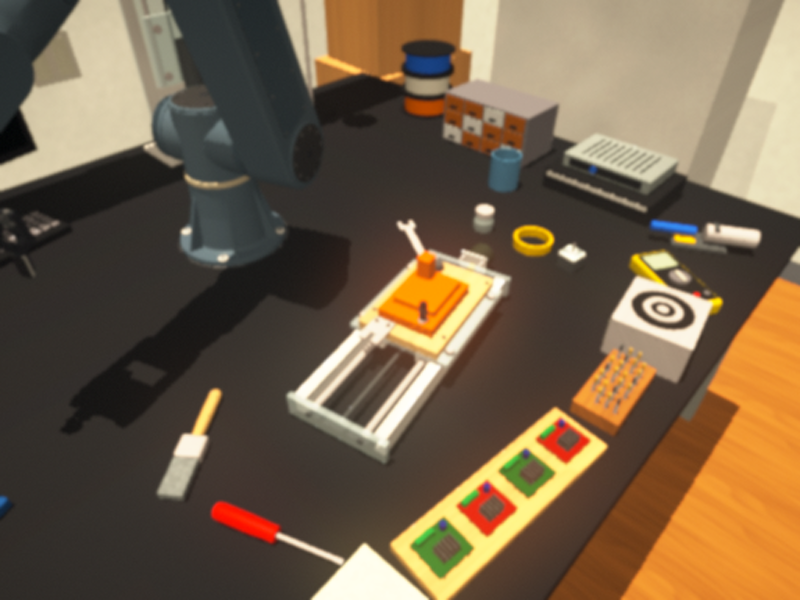

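View pics/top.png

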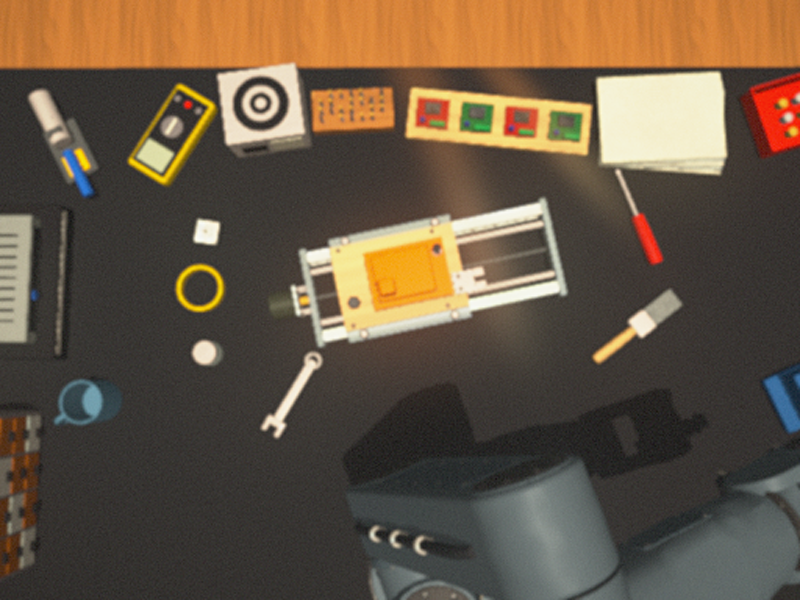

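The scene view shows the mill in front of the arm with its motor at the far end. In the top view, the stack is at about (408,273), the pin at (436,249), the hump at (386,287) and the bracket at about (470,278), all in 800x600 px. I'll enlarge the top view.

```bash
cat > h.py <<'E'
import numpy as np, cv2
from scipy.spatial.transform import Rotation as R
def ray(cm,uv,z):
    Rm=cv2.Rodrigues(cm["rvec"])[0]; t=np.array(cm["tvec"]).ravel()
    d=Rm.T@np.linalg.inv(cm["K"])@np.array([uv[0],uv[1],1.]); c=-Rm.T@t
    return c+d*(z-c[2])/d[2]
def proj(cm,P): return cv2.projectPoints(np.array(P,float).reshape(-1,3),cm["rvec"],cm["tvec"],cm["K"],None)[0].reshape(-1,2)
E
python3 - <<'E'
from plant import vision
import cv2,numpy as np
b=np.mean([vision.snapshot("top").astype(float) for i in range(2)],0).astype(np.uint8)
c=b[120:230,185:370]   # crop
cv2.imwrite("pics/topc.png",cv2.resize(c,None,fx=4.3,fy=4.3,interpolation=cv2.INTER_CUBIC))
E
```

```text
(no output)
```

View pics/topc.png

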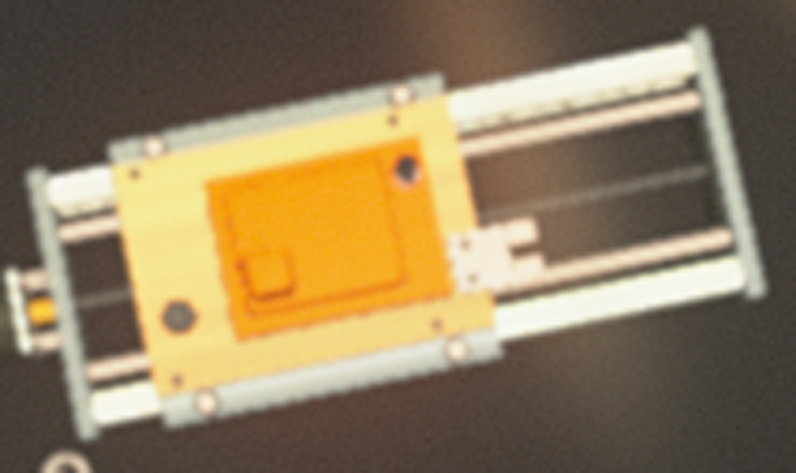

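The crop shows the flange corners at (207,182), (417,138), (455,296) and (240,338). The pin handle is near (406,167), the hump top at (271,274), and the notch fork opens to the right around (520,248).

```bash
python3 - <<'E'
from plant import vision, robot
from h import *
cm=vision.camera_model("top")
f=lambda p,z: ray(cm,((p[0]+.5)/4.3-.5+185,(p[1]+.5)/4.3-.5+120),z)
pts=[((207,182),101,(55,75)),((417,138),101,(55,-75)),((455,296),101,(-55,-75)),((240,338),101,(-55,75)),
((113,167),80,(80,118)),((443,97),80,(80,-118)),((495,322),80,(-80,-118)),((160,397),80,(-80,118)),((271,273),156,(-22,42)),((525,248),86,(-35,-132))]
W=np.array([f(p,z)[:2] for p,z,_ in pts]); L=np.array([l for *_,l in pts],float)
from scipy.optimize import least_squares
def fun(v,i=slice(0,9)):
    c,s=np.cos(v[2]),np.sin(v[2]); return (L[i]@np.array([[c,s],[-s,c]])+v[:2]-W[i]).ravel()
r=least_squares(fun,[450,-50,0.2]); print(r.x, np.degrees(r.x[2])); print(fun(r.x,slice(None)).reshape(-1,2).round(1))
v=r.x;c,s=np.cos(v[2]),np.sin(v[2]);M=np.array([[c,-s],[s,c]])
print("pin",f((406,163),145), M.T@(f((406,163),145)[:2]-v[:2]), "notch",M@[-35,-125]+v[:2],"hump",M@[-22,42]+v[:2])
st=robot.state(); Rt=R.from_quat(st["tcp_rot"]).as_matrix(); print(Rt.round(3), np.degrees(np.arctan2(Rt[1,0],Rt[0,0])))
w=vision.camera_model("wrist"); Rw=cv2.Rodrigues(w["rvec"])[0]; cw=-Rw.T@w["tvec"]; print("cam in tool",Rt.T@(cw-st["tool_pos"]),"\n",(Rt.T@Rw.T).round(3))
E
```

```text
[5.59034937e+02 6.30940790e+01 2.20373733e-01] 12.626484807278018
[[ -1.4  10.7]
 [  1.    5.6]
 [  0.5   7.4]
 [ -3.4  10.1]
 [ -0.1  -8.5]
 [  2.3 -12.9]
 [  0.8 -12.2]
 [  1.4  -8.9]
 [ -1.1   8.7]
 [ -2.1   3.9]]
pin [603.35052898   3.93947284 145.        ] [ 30.31299377 -67.41113781] notch [552.20567521 -66.53370033] hump [528.38602732  99.26926821]
[[ 0.904  0.427 -0.   ]
 [ 0.427 -0.904  0.001]
 [ 0.    -0.001 -1.   ]] 25.25696560978339
cam in tool [ 6.60947534e+01 -1.13037307e-01 -1.43354766e+02] 
 [[ 0.    -0.964 -0.265]
 [ 1.     0.     0.001]
 [-0.001 -0.265  0.964]]
```

>>> servo_tool([
  {"x":0.04,"y":-0.025,"z":-0.01,"spin":-6,"grip":1},
  {"x":0.08,"y":-0.05,"z":-0.02,"spin":-13,"grip":1},
  {"x":0.12,"y":-0.074,"z":-0.02,"spin":-20,"grip":1},
  {"x":0.16,"y":-0.099,"z":-0.02,"spin":-27,"grip":1},
  {"x":0.2,"y":-0.123,"z":-0.02,"spin":-34,"grip":1},
  {"x":0.24,"y":-0.148,"z":-0.02,"spin":-41,"grip":1},
  {"x":0.28,"y":-0.173,"z":-0.02,"spin":-48,"grip":1},
  {"x":0.315,"y":-0.194,"z":-0.02,"spin":-55,"grip":1},
  {"x":0.35,"y":-0.216,"z":-0.02,"spin":-62,"grip":1},
  {"x":0.385,"y":-0.238,"z":-0.02,"spin":-69,"grip":1},
  {"x":0.42,"y":-0.259,"z":-0.02,"spin":-76,"grip":1},
  {"x":0.455,"y":-0.281,"z":-0.02,"spin":-77.4,"grip":1},
])

```text
clock: 1.2
tool_pos: [507.1, -77.8, 251.4]
tcp_rot: [0.622, 0.783, 0.0, 0.0]
ft_force: [0.6, -1.0, -0.3]
finger_gap: 85.7
finger_force: 0.0
```

>>> servo_tool([
  {"x":0.025,"y":0.026,"z":0,"spin":0,"grip":1},
  {"x":0.05,"y":0.052,"z":0,"spin":0,"grip":1},
  {"x":0.077,"y":0.08,"z":0,"spin":0,"grip":1},
  {"x":0.077,"y":0.08,"z":0,"spin":0,"grip":1},
  {"x":0.077,"y":0.08,"z":0,"spin":0,"grip":1},
])

```text
clock: 1.62
tool_pos: [567.9, 14.2, 250.7]
tcp_rot: [0.624, 0.782, -0.0, -0.0]
ft_force: [-0.7, -0.5, -0.8]
finger_gap: 85.1
finger_force: 0.0
```

```bash
python3 - <<'E'
from plant import vision, robot
import cv2,pickle
s=robot.state(); cm=vision.camera_model("wrist"); a=vision.snapshot("wrist")
pickle.dump((s,cm,a),open("w1.pkl","wb")); print(s["tool_pos"],s["tcp_rot"],s["q"])
cv2.imwrite("pics/w1.png",cv2.resize(a,(800,600),interpolation=cv2.INTER_CUBIC))
E
```

```text
[567.86256497  14.20735261 250.71375255] [ 6.23785986e-01  7.81595081e-01 -2.62660408e-04 -3.23113345e-04] [-5.69126574e-02  3.64953308e-01  1.58101424e+00 -5.89189696e-05
  1.19645611e+00 -2.80532645e-01]
```

View pics/w1.png

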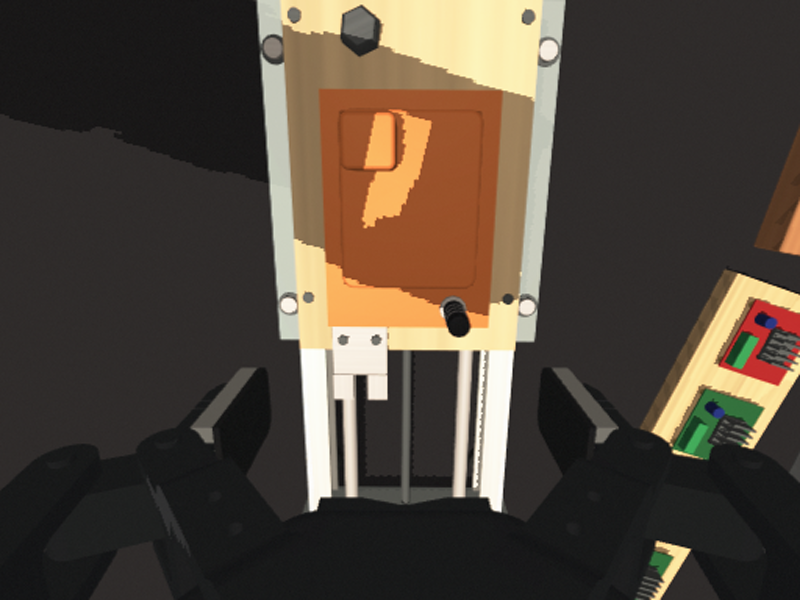

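The wrist view is aligned with the carriage. Flange corners are at about (320,90), (501,92), (489,327) and (329,325), the pin handle top is near (458,326) and the fork is near (361,385). I'll enlarge the pin and fork once.

```bash
python3 - <<'E'
import cv2,pickle
s,cm,a=pickle.load(open("w1.pkl","rb"))
cv2.imwrite("pics/w1c.png",cv2.resize(a[170:260,200:325],None,fx=6.4,fy=6.4,interpolation=cv2.INTER_CUBIC))
E
```

```text
(no output)
```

View pics/w1c.png

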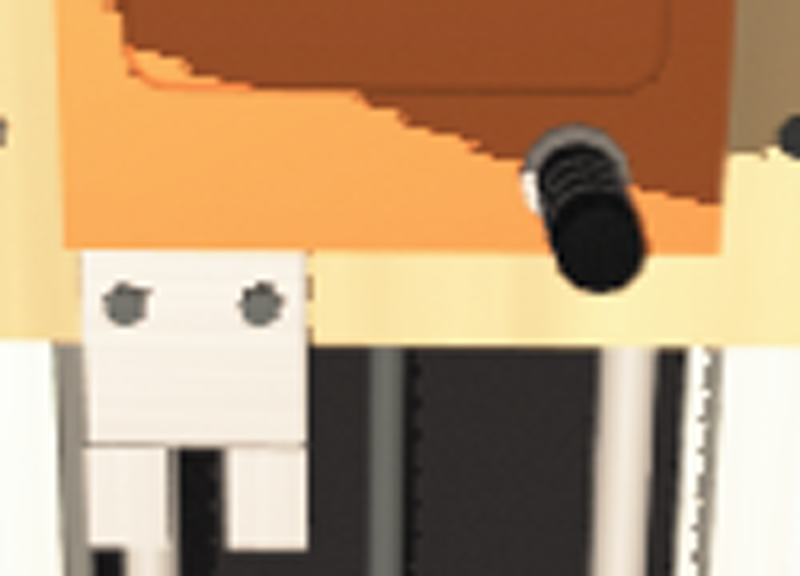

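```bash
python3 - <<'E'
import pickle
from h import *
from scipy.optimize import least_squares
s,cm,a=pickle.load(open("w1.pkl","rb"))
f=lambda p,z: ray(cm,((p[0]+.5)/6.4-.5+200,(p[1]+.5)/6.4-.5+170),z)
g=lambda p,z: ray(cm,((p[0]+.5)/1.5625-.5,(p[1]+.5)/1.5625-.5),z)
top=f((600,246),141);col=f((577,177),105);no=f((197,484),86)
c=[g((320,90),101),g((501,92),101),f((720,253),101),f((65,249),101)]
L=np.array([(-55,75),(55,75),(55,-75),(-55,-75)],float); W=np.array(c)[:,:2]
def fun(v):
    C,S=np.cos(v[2]),np.sin(v[2]); return (L@np.array([[C,S],[-S,C]])+v[:2]-W).ravel()
v=least_squares(fun,[560,55,.22]).x; print(v,np.degrees(v[2]),fun(v).round(1))
C,S=np.cos(v[2]),np.sin(v[2]);M=np.array([[C,-S],[S,C]])
h=np.mean([g(p,156)[:2] for p in ((340,110),(396,112),(391,168),(341,166))],0)
for n,p in (("top",top),("col",col),("notch",no),("hump",h)): print(n,p.round(1),(M.T@(p[:2]-v[:2])).round(1))
print("nominal notch",M@[-35,-125]+v[:2],"hump",M@[-22,42]+v[:2])
Rt=R.from_quat(s["tcp_rot"]).as_matrix();print("tool x ang",np.degrees(np.arctan2(Rt[1,0],Rt[0,0])))
for n,p in (("top",top[:2]),("notch",M@[-35,-125]+v[:2]),("hump",M@[-22,42]+v[:2])): print(n,(Rt.T@np.r_[p-s["tool_pos"][:2],0]).round(1))
E
```

```text
[5.61145973e+02 5.41510877e+01 2.15982618e-01] 12.374892439025349 [-0.8  0.2  0.6  0.7  0.1 -0.5  0.1 -0.3]
top [602.8   2.1 141. ] [ 29.6 -59.7]
col [603.4   1.9 105. ] [ 30.  -60.1]
notch [553.6 -75.5  86. ] [ -35.1 -125. ]
hump [530.3  91.5] [-22.2  43.1]
nominal notch [553.74756791 -75.44545398] hump [530.65620726  90.46051054]
tool x ang 102.81371308166501
top [-19.5  31.4  -0. ]
notch [-84.3 -33.6   0. ]
hump [ 82.6 -19.4   0. ]
```

The collar and handle top agree at local (30,-60), and the notch is at (-35,-125) as given. Next I go down onto the pin handle.

>>> servo_tool([
  {"x":-0.0195,"y":0.0315,"z":0.02,"spin":0.4,"grip":1},
  {"x":-0.0195,"y":0.0315,"z":0.055,"spin":0.4,"grip":1},
  {"x":-0.0195,"y":0.0315,"z":0.085,"spin":0.4,"grip":1},
  {"x":-0.0195,"y":0.0315,"z":0.112,"spin":0.4,"grip":1},
  {"x":-0.0195,"y":0.0315,"z":0.132,"spin":0.4,"grip":1},
  {"x":-0.0195,"y":0.0315,"z":0.142,"spin":0.4,"grip":1},
  {"x":-0.0195,"y":0.0315,"z":0.142,"spin":0.4,"grip":1},
])

```text
clock: 2.25
tool_pos: [601.2, -0.4, 107.5]
tcp_rot: [0.628, 0.778, -0.001, -0.001]
ft_force: [-0.0, -0.4, -0.5]
finger_gap: 85.0
finger_force: 0.0
```

```bash
python3 - <<'E'
from plant import vision, robot
import cv2,pickle
s=robot.state(); cm=vision.camera_model("wrist"); a=vision.snapshot("wrist")
pickle.dump((s,cm,a),open("w2.pkl","wb")); print(s["tool_pos"],s["ft_force"])
cv2.imwrite("pics/w2.png",a)
E
```

```text
[ 6.01189295e+02 -3.50265920e-01  1.07488442e+02] [-0.02274673 -0.43260394 -0.52722611]
```

View pics/w2.png

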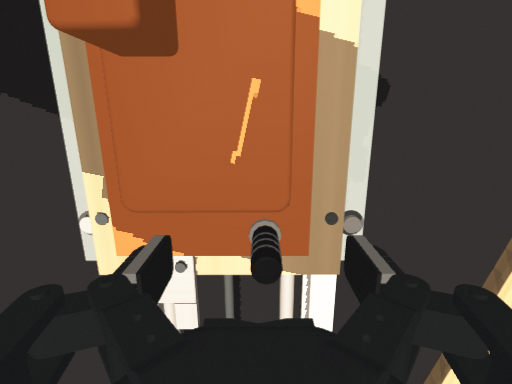

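The pin's handle top is at (266,266), near the middle between the pads at about (160,265) and (365,265). I'll check the offset.

```bash
python3 - <<'E'
import pickle
from h import *
s,cm,a=pickle.load(open("w2.pkl","rb"))
Rt=R.from_quat(s["tcp_rot"]).as_matrix()
for p,z in (((266,267),141),((265,232),105)):
    w=ray(cm,p,z); print(w.round(1),(Rt.T@(w-s["tool_pos"])).round(1), np.degrees(np.arctan2(Rt[1,0],Rt[0,0])))
E
```

```text
[602.9   2.9 141. ] [  2.9   2.3 -33.5] 102.17976928567263
[603.1   3.4 105. ] [3.3 2.7 2.5] 102.17976928567263
```

>>> servo_tool([
  {"x":0.0025,"y":0.0024,"z":0,"spin":0,"grip":1},
  {"x":0.0025,"y":0.0024,"z":0,"spin":0,"grip":0.4},
  {"x":0.0025,"y":0.0024,"z":0,"spin":0,"grip":0.1},
  {"x":0.0025,"y":0.0024,"z":0,"spin":0,"grip":0},
  {"x":0.0025,"y":0.0024,"z":0,"spin":0,"grip":0},
  {"x":0.0025,"y":0.0024,"z":0,"spin":0,"grip":0},
  {"x":0.0025,"y":0.0024,"z":0,"spin":0,"grip":0},
  {"x":0.0025,"y":0.0024,"z":0,"spin":0,"grip":0},
], newtons=30)

```text
clock: 2.97
tool_pos: [604.5, 3.6, 109.5]
tcp_rot: [0.628, 0.779, 0.0, 0.0]
ft_force: [-0.3, -0.2, 0.8]
finger_gap: 13.3
finger_force: 29.4
```

>>> servo_tool([
  {"x":0,"y":0,"z":-0.005,"spin":0,"grip":0},
  {"x":0,"y":0,"z":-0.015,"spin":0,"grip":0},
  {"x":0,"y":0,"z":-0.027,"spin":0,"grip":0},
  {"x":0,"y":0,"z":-0.039,"spin":0,"grip":0},
  {"x":0,"y":0,"z":-0.05,"spin":0,"grip":0},
  {"x":0,"y":0,"z":-0.05,"spin":0,"grip":0},
  {"x":-0.015,"y":-0.015,"z":-0.05,"spin":0,"grip":0},
  {"x":-0.033,"y":-0.033,"z":-0.05,"spin":0,"grip":0},
  {"x":-0.05,"y":-0.05,"z":-0.05,"spin":0,"grip":0},
  {"x":-0.062,"y":-0.062,"z":-0.05,"spin":0,"grip":0},
  {"x":-0.0655,"y":-0.0655,"z":-0.05,"spin":0,"grip":0},
  {"x":-0.0655,"y":-0.0655,"z":-0.05,"spin":0,"grip":0},
])

```text
clock: 3.97
tool_pos: [554.0, -75.0, 159.5]
tcp_rot: [0.628, 0.778, 0.0, 0.0]
ft_force: [1.0, 0.0, -0.3]
finger_gap: 13.4
finger_force: 29.3
```

```bash
python3 - <<'E'
from plant import vision, robot
import cv2,pickle
s=robot.state(); cm=vision.camera_model("wrist"); a=vision.snapshot("wrist")
pickle.dump((s,cm,a),open("w3.pkl","wb")); print(s["tool_pos"],s["ft_force"],s["finger_gap"])
b=vision.snapshot("scene")
c=cv2.resize(a[150:300,170:340],None,fx=3.4,fy=3.4,interpolation=cv2.INTER_CUBIC)
cv2.imwrite("pics/w3.png",c)
E
```

```text
[553.9642539  -75.03917167 159.45490327] [ 0.97247509  0.00586987 -0.33973178] 13.418300634232532
```

View pics/w3.png

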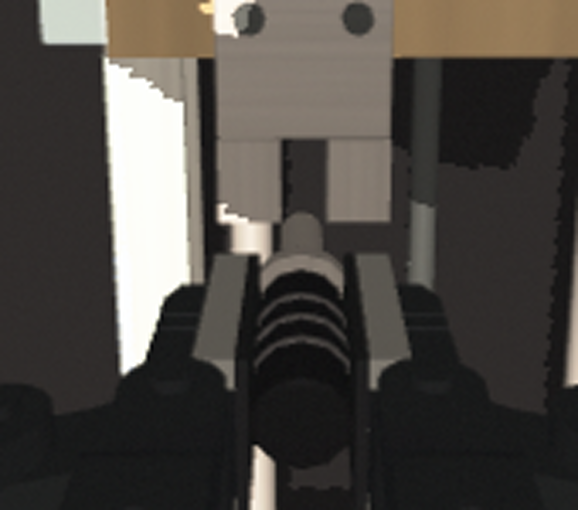

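The slot spans x 282–328 with its closed end at y=139 and its open end at 221. The pin hangs upright in the fingers, with the collar centre at x≈302 and the shank tip near (303,222).

```bash
python3 - <<'E'
import pickle
from h import *
s,cm,a=pickle.load(open("w3.pkl","rb"))
Rt=R.from_quat(s["tcp_rot"]).as_matrix()
f=lambda p,z: (Rt.T@(ray(cm,((p[0]+.5)/3.4-.5+170,(p[1]+.5)/3.4-.5+150),z)-s["tool_pos"])).round(1)
print("notch",f((304.5,168),86),"closed",f((304.5,139),86),"open",f((304.5,221),86),"prong",f((216,200),86),f((391,200),86))
print("tip",f((303,212),118),"collar",f((302,250),155),"handle top",f((302,422),191), "expect c.tip",)
E
```

```text
notch [ 0.3 -0.2 73.5] closed [ 7.2 -0.3 73.5] open [-12.8  -0.2  73.5] prong [ -7.6 -20.9  73.5] [-7.5 20.  73.5]
tip [ 0.9 -0.7 41.5] collar [ 7.7 -0.9  4.5] handle top [ -1.6  -0.9 -31.5] expect c.tip
```

>>> servo_tool([
  {"x":0.001,"y":0.0006,"z":0.01,"spin":0,"grip":0},
  {"x":0.001,"y":0.0006,"z":0.024,"spin":0,"grip":0},
  {"x":0.001,"y":0.0006,"z":0.034,"spin":0,"grip":0},
  {"x":0.001,"y":0.0006,"z":0.042,"spin":0,"grip":0},
  {"x":0.001,"y":0.0006,"z":0.05,"spin":0,"grip":0},
  {"x":0.001,"y":0.0006,"z":0.058,"spin":0,"grip":0},
  {"x":0.001,"y":0.0006,"z":0.062,"spin":0,"grip":0},
  {"x":0.001,"y":0.0006,"z":0.064,"spin":0,"grip":0},
  {"x":0.001,"y":0.0006,"z":0.064,"spin":0,"grip":0},
])

```text
clock: 4.82
tool_pos: [554.6, -73.2, 95.0]
tcp_rot: [0.628, 0.779, -0.0, -0.0]
ft_force: [0.4, -0.2, -0.3]
finger_gap: 13.1
finger_force: 29.4
```

>>> servo_tool([
  {"x":0,"y":0,"z":0.0005,"spin":0,"grip":0},
  {"x":0,"y":0,"z":0.001,"spin":0,"grip":0},
  {"x":0,"y":0,"z":0.001,"spin":0,"grip":0},
])

```text
clock: 5.07
tool_pos: [554.8, -73.3, 94.6]
tcp_rot: [0.628, 0.779, 0.0, 0.0]
ft_force: [0.0, 0.4, -1.0]
finger_gap: 13.0
finger_force: 29.4
```

```bash
python3 - <<'E'
from plant import vision, robot
import cv2,pickle
s=robot.state(); a=vision.snapshot("wrist")
print(s["tool_pos"],s["ft_force"],s["finger_gap"])
cv2.imwrite("pics/w4.png",cv2.resize(a[150:300,170:340],None,fx=3.4,fy=3.4,interpolation=cv2.INTER_CUBIC))
E
```

```text
[554.81003969 -73.25955701  94.58000872] [ 0.02560845  0.36096956 -0.96758847] 13.025203035159333
```

View pics/w4.png

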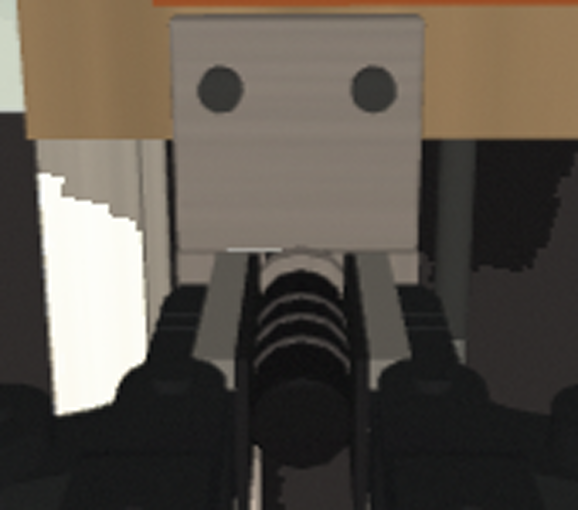

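The pin is in the slot with its collar just over the prongs and hardly any force on it. I'll lower it until it touches.

>>> servo_tool([
  {"x":0,"y":0,"z":0.001,"spin":0,"grip":0},
  {"x":0,"y":0,"z":0.0015,"spin":0,"grip":0},
  {"x":0,"y":0,"z":0.0015,"spin":0,"grip":0},
])

```text
clock: 5.37
tool_pos: [555.0, -73.3, 94.3]
tcp_rot: [0.628, 0.779, 0.0, 0.0]
ft_force: [-5.9, 0.5, 14.9]
finger_gap: 13.0
finger_force: 31.0
```

>>> servo_tool([
  {"x":0,"y":0,"z":-0.0012,"spin":0,"grip":0},
  {"x":0,"y":0,"z":-0.0012,"spin":0,"grip":0},
  {"x":0,"y":0,"z":-0.0012,"spin":0,"grip":0.25},
  {"x":0,"y":0,"z":-0.0012,"spin":0,"grip":0.5},
  {"x":0,"y":0,"z":-0.0012,"spin":0,"grip":0.8},
  {"x":0,"y":0,"z":-0.0012,"spin":0,"grip":0.8},
  {"x":0,"y":0,"z":-0.0012,"spin":0,"grip":0.8},
])

```text
clock: 5.95
tool_pos: [554.6, -73.2, 93.9]
tcp_rot: [0.628, 0.779, -0.0, -0.0]
ft_force: [-0.2, 0.0, 0.2]
finger_gap: 67.9
finger_force: 0.0
```

>>> servo_tool([
  {"x":0,"y":0,"z":-0.01,"spin":0,"grip":0.8},
  {"x":0,"y":0,"z":-0.03,"spin":0,"grip":0.8},
  {"x":0,"y":0,"z":-0.06,"spin":0,"grip":0.8},
  {"x":0,"y":0,"z":-0.09,"spin":0,"grip":0.8},
  {"x":0,"y":0,"z":-0.11,"spin":0,"grip":0.8},
  {"x":0,"y":0,"z":-0.12,"spin":0,"grip":0.8},
  {"x":0,"y":0,"z":-0.12,"spin":0,"grip":0.8},
])

```text
clock: 6.53
tool_pos: [555.5, -73.4, 216.5]
tcp_rot: [0.628, 0.779, 0.001, 0.002]
ft_force: [0.5, 0.2, 0.4]
finger_gap: 68.1
finger_force: 0.0
```

```bash
python3 - <<'E'
from plant import vision, robot
import cv2,pickle
s=robot.state(); cm=vision.camera_model("wrist"); a=vision.snapshot("wrist")
pickle.dump((s,cm,a),open("w5.pkl","wb")); print(s["tool_pos"],s["tcp_rot"],s["ft_force"],s["finger_gap"])
cv2.imwrite("pics/w5.png",cv2.resize(a,(800,600),interpolation=cv2.INTER_CUBIC))
E
```

```text
[555.54727354 -73.37942986 216.46342327] [0.62755904 0.77856634 0.00091646 0.00180793] [0.53271519 0.18941737 0.41717406] 68.12595280752384
```

View pics/w5.png

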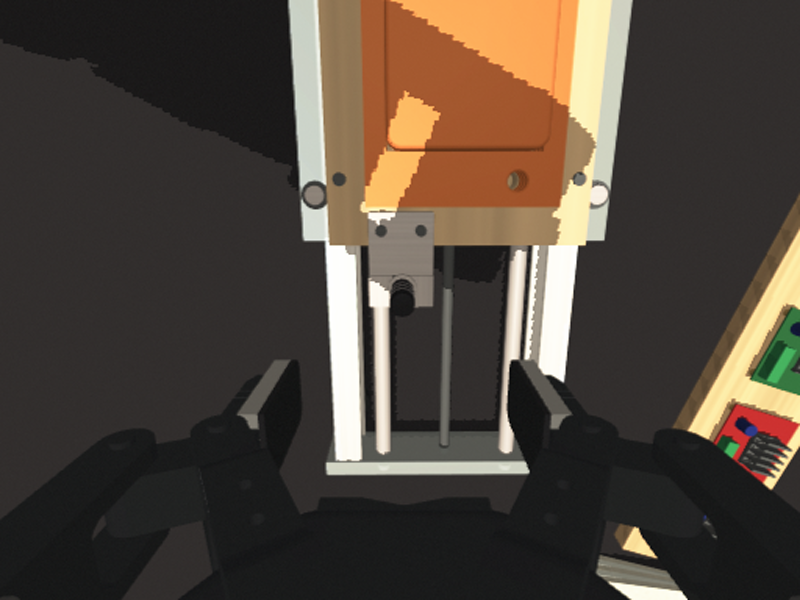

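The pin hangs free and upright in the slot (handle top at (402,300)) and the stack hasn't moved. Next I go to the hump.

>>> servo_tool([
  {"x":0.03,"y":0.002,"z":0,"spin":0,"grip":0.8},
  {"x":0.065,"y":0.005,"z":0,"spin":0,"grip":0.8},
  {"x":0.1,"y":0.008,"z":0,"spin":0,"grip":0.8},
  {"x":0.135,"y":0.0117,"z":0,"spin":0,"grip":0.8},
  {"x":0.16,"y":0.0117,"z":0.005,"spin":0,"grip":0.8},
  {"x":0.1665,"y":0.0117,"z":0.03,"spin":0,"grip":0.8},
  {"x":0.1665,"y":0.0117,"z":0.055,"spin":0,"grip":0.8},
  {"x":0.1665,"y":0.0117,"z":0.078,"spin":0,"grip":0.8},
  {"x":0.1665,"y":0.0117,"z":0.09,"spin":0,"grip":0.8},
  {"x":0.1665,"y":0.0117,"z":0.094,"spin":0,"grip":0.8},
  {"x":0.1665,"y":0.0117,"z":0.094,"spin":0,"grip":0.8},
])

```text
clock: 7.5
tool_pos: [529.6, 91.8, 118.1]
tcp_rot: [0.628, 0.779, -0.001, -0.001]
ft_force: [0.2, 0.1, 1.0]
finger_gap: 68.4
finger_force: 0.0
```

```bash
python3 - <<'E'
from plant import vision, robot
from h import *
import pickle
s=robot.state(); cm=vision.camera_model("wrist"); a=vision.snapshot("wrist")
pickle.dump((s,cm,a),open("w6.pkl","wb")); print(s["tool_pos"],s["ft_force"],s["finger_gap"])
# expected hump position vs TCP in the tool frame, and where hump should appear
Rt=R.from_quat(s["tcp_rot"]).as_matrix(); print(np.degrees(np.arctan2(Rt[1,0],Rt[0,0])))
print((Rt.T@(np.array([530.7,90.5,s["tool_pos"][2]])-s["tool_pos"])).round(1), proj(cm,[(530.7,90.5,156)]))
E
```

```text
[529.59595949  91.83819104 118.06269621] [0.23185673 0.09262447 0.96057391] 68.41501719059981
102.25697524180009
[-1.5  0.8 -0. ] [[262.23812609 282.04616603]]
```

>>> servo_tool([
  {"x":0,"y":0.001,"z":-0.003,"spin":0,"grip":0.6},
  {"x":0,"y":0.001,"z":-0.003,"spin":0,"grip":0.4},
  {"x":0,"y":0.001,"z":-0.003,"spin":0,"grip":0.2},
  {"x":0,"y":0.001,"z":-0.003,"spin":0,"grip":0},
  {"x":0,"y":0.001,"z":-0.003,"spin":0,"grip":0},
  {"x":0,"y":0.001,"z":-0.003,"spin":0,"grip":0},
  {"x":0,"y":0.001,"z":-0.003,"spin":0,"grip":0},
], newtons=30)

```text
clock: 8.13
tool_pos: [532.1, 92.2, 123.9]
tcp_rot: [0.628, 0.779, 0.0, 0.0]
ft_force: [-0.6, -0.4, 5.6]
finger_gap: 27.8
finger_force: 30.6
```

>>> servo_tool([
  {"x":-0.0005,"y":0,"z":-0.0015,"spin":0,"grip":0},
  {"x":-0.001,"y":0,"z":-0.003,"spin":0,"grip":0},
  {"x":-0.0015,"y":0,"z":-0.0045,"spin":0,"grip":0},
  {"x":-0.002,"y":0,"z":-0.006,"spin":0,"grip":0},
  {"x":-0.002,"y":0,"z":-0.006,"spin":0,"grip":0},
])

```text
clock: 8.55
tool_pos: [532.0, 90.0, 129.0]
tcp_rot: [0.628, 0.779, -0.0, -0.0]
ft_force: [-0.7, -1.5, -4.9]
finger_gap: 27.7
finger_force: 31.9
```

```bash
python3 - <<'E'
from plant import robot
s=robot.state(); print(s["tool_pos"],s["ft_force"],s["ft_torque"],s["finger_gap"])
E
```

```text
[532.00573093  90.03432044 128.97227195] [-0.67564819 -1.51284997 -4.86259722] [ 0.0672283   0.38020654 -0.07452008] 27.74373997679169
```

>>> servo_tool([
  {"x":-0.001,"y":0,"z":-0.002,"spin":0,"grip":0},
  {"x":-0.002,"y":0,"z":-0.004,"spin":0,"grip":0},
  {"x":-0.003,"y":0,"z":-0.006,"spin":0,"grip":0},
  {"x":-0.004,"y":0,"z":-0.008,"spin":0,"grip":0},
  {"x":-0.004,"y":0,"z":-0.008,"spin":0,"grip":0},
])

```text
clock: 8.97
tool_pos: [533.7, 86.2, 138.1]
tcp_rot: [0.628, 0.779, 0.001, 0.001]
ft_force: [-2.8, 0.8, 4.6]
finger_gap: 27.4
finger_force: 32.8
```

```bash
python3 - <<'E'
from plant import robot,vision
import cv2,pickle
s=robot.state(); print(s["tool_pos"],s["ft_force"],s["ft_torque"],s["finger_gap"])
cm=vision.camera_model("wrist");pickle.dump((s,cm,vision.snapshot("wrist")),open("w7.pkl","wb"))
E
```

```text
[533.67875515  86.22092919 138.13443417] [-2.80123864  0.82059501  4.60362552] [-0.08621848  0.50958216 -0.06549605] 27.37057080066295
```

```bash
cat > chk.py <<'E'
import pickle,sys
from h import *
v=np.array([562.0,55.5]); C,S=np.cos(.216),np.sin(.216); M=np.array([[C,-S],[S,C]])   # robot-frame offset included
def world(P): P=np.array(P,float); return np.c_[P[:,:2]@M.T+v,P[:,2]]
def rot(P,th):
    P=np.array(P,float); c,s=np.cos(th),np.sin(th); y=P[:,1]+75; z=P[:,2]-94
    return np.c_[P[:,0],-75+c*y-s*z,94+s*y+c*z]
E=[(x,75,101) for x in (-55,-35,0,25,55)]
def check(f,hyps):
    s,cm,a=pickle.load(open(f,"rb")) if isinstance(f,str) else f
    hsv=cv2.cvtColor(a,cv2.COLOR_BGR2HSV); m=(hsv[...,0]<14)&(hsv[...,1]>150)&(hsv[...,2]>60)
    print("orange top rows",{c:int(np.argmax(m[:,c])) for c in range(180,360,20)}, "bbox",m[:200].any(0).nonzero()[0][[0,-1]])
    for n,P in hyps: print(n,proj(cm,world(P)).round(0).astype(int).tolist())
E
python3 - <<'E'
from chk import *
check("w6.pkl",[("level",E)])
check("w7.pkl",[("level",E),("up14",[(x,y,z+14) for x,y,z in E]),("tilt7",rot(E,.122))])
E
```

```text
orange top rows {180: 0, 200: 0, 220: 169, 240: 169, 260: 169, 280: 169, 300: 169, 320: 169, 340: 169} bbox [204 396]
level [[205, 174], [240, 174], [302, 174], [346, 174], [399, 174]]
orange top rows {180: 0, 200: 0, 220: 155, 240: 155, 260: 155, 280: 155, 300: 154, 320: 154, 340: 154} bbox [201 391]
level [[206, 157], [238, 157], [293, 157], [333, 157], [380, 157]]
up14 [[202, 161], [236, 161], [296, 161], [339, 161], [390, 161]]
tilt7 [[200, 166], [235, 166], [297, 166], [340, 166], [393, 165]]
```

>>> servo_tool([
  {"x":0,"y":0,"z":0,"spin":0,"grip":0},
  {"x":0,"y":0,"z":0,"spin":0,"grip":0},
  {"x":0,"y":0,"z":0,"spin":0,"grip":0},
])

```text
clock: 9.27
tool_pos: [533.8, 86.3, 138.1]
tcp_rot: [0.628, 0.779, 0.001, 0.001]
ft_force: [-2.4, 1.0, 6.0]
finger_gap: 27.7
finger_force: 33.2
```

```bash
python3 - <<'E'
from plant import robot,vision
from chk import *
import pickle
s=robot.state(); print(s["tool_pos"],s["ft_force"],s["ft_torque"],s["finger_gap"])
cm=vision.camera_model("wrist");w=vision.snapshot("wrist");check((s,cm,w),[("level",E),("up14",[(x,y,z+14) for x,y,z in E]),("tilt7",rot(E,.122))])
sc=vision.snapshot("scene"); sm=vision.camera_model("scene")
x0,y0=225,150; c=cv2.resize(sc[y0:y0+75,x0:x0+100],(800,600),interpolation=cv2.INTER_CUBIC)
cv2.imwrite("pics/s8.png",c); pickle.dump((s,sm,sc,cm,w),open("s8.pkl","wb"))
K=[(-55,75,101),(55,75,101),(55,-75,101),(-55,-75,101),(55,75,94),(55,-75,94),(-55,-75,94)]
for n,P in (("level",K),("up14",[(x,y,z+14) for x,y,z in K]),("tilt7",rot(K,.122))): print(n,(((proj(sm,world(P))-[x0,y0]+.5)*8)-.5).round(0).astype(int).tolist())
E
```

```text
[533.79548659  86.32196846 138.09588565] [-2.4149175   0.95696557  6.03447605] [-0.2427908   0.39415065 -0.07169936] 27.733324106170404
orange top rows {180: 0, 200: 0, 220: 155, 240: 155, 260: 155, 280: 155, 300: 155, 320: 155, 340: 155} bbox [201 391]
level [[206, 158], [237, 158], [293, 157], [332, 157], [380, 157]]
up14 [[201, 161], [236, 161], [296, 161], [338, 161], [390, 161]]
tilt7 [[200, 166], [235, 166], [296, 166], [340, 166], [393, 166]]
level [[339, 158], [599, 251], [404, 489], [127, 376], [598, 266], [403, 504], [128, 391]]
up14 [[340, 128], [603, 221], [406, 458], [126, 345], [601, 236], [405, 473], [127, 361]]
tilt7 [[338, 122], [601, 215], [403, 490], [126, 377], [601, 228], [403, 504], [128, 391]]
```

View pics/s8.png

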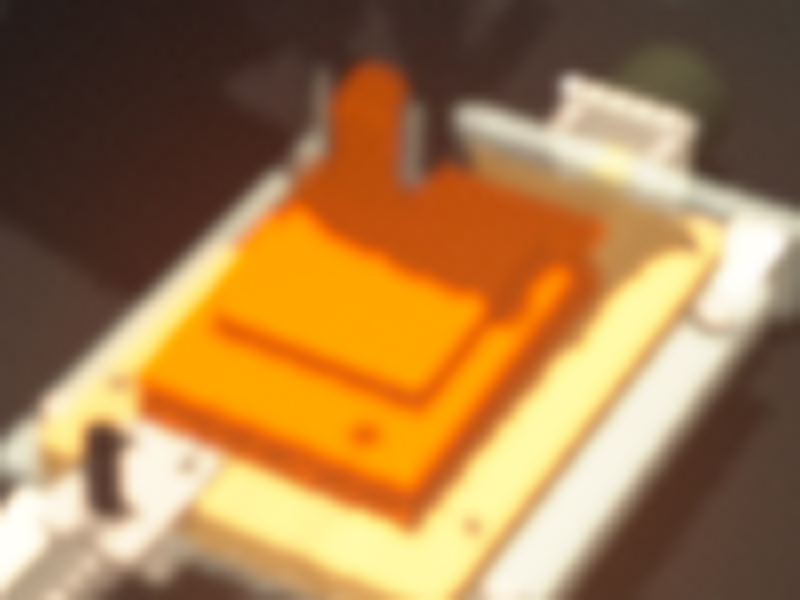

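The scene crop shows the hump end up: the +y corner is at (606,225) against 251 when level. The far corner is still down at (408,492) against the predicted 490. The peel is working, so I carry on along the arc.

>>> servo_tool([
  {"x":-0.001,"y":0,"z":-0.002,"spin":0,"grip":0},
  {"x":-0.0025,"y":0,"z":-0.004,"spin":0,"grip":0},
  {"x":-0.0035,"y":0,"z":-0.006,"spin":0,"grip":0},
  {"x":-0.005,"y":0,"z":-0.008,"spin":0,"grip":0},
  {"x":-0.006,"y":0,"z":-0.01,"spin":0,"grip":0},
  {"x":-0.006,"y":0,"z":-0.01,"spin":0,"grip":0},
  {"x":-0.006,"y":0,"z":-0.01,"spin":0,"grip":0},
])

```text
clock: 9.95
tool_pos: [534.4, 80.4, 147.1]
tcp_rot: [0.628, 0.778, 0.0, 0.0]
ft_force: [-0.0, 0.8, -1.3]
finger_gap: 27.8
finger_force: 32.2
```

```bash
cat > sc.py <<'E'
from plant import robot,vision
from chk import *
K=[(-55,75,101),(55,75,101),(55,-75,101),(-55,-75,101)]
def crop(sc,sm,p,r=9):   # small warped patch around predicted pixel
    return cv2.getRectSubPix(sc,(2*r+1,2*r+1),tuple(map(float,p)))
def grab():
    s=robot.state(); print(s["clock"],s["tool_pos"].round(1),s["ft_force"].round(1),s["ft_torque"].round(2),round(s["finger_gap"],1))
    sm=vision.camera_model("scene"); f=[vision.snapshot("scene").astype(np.float32) for _ in range(2)]
    return s,sm,((f[0]+f[1])/2).astype(np.uint8)
def outline(sc):
    hsv=cv2.cvtColor(sc,cv2.COLOR_BGR2HSV); m=((hsv[...,0]<19)&(hsv[...,1]>185)&(hsv[...,2]>70)).astype(np.uint8)
    m[:130]=0;m[235:]=0;m[:,:220]=0;m[:,330:]=0
    cs=max(cv2.findContours(m,0,2)[0],key=cv2.contourArea)
    return m,cs
def show(sc,sm,hy):
    m,cs=outline(sc); p=cs[:,0,:].astype(float)
    for n,d in (("right",(1,0.0)),("low",(0.,1)),("left",(-1,0.))):
        q=p@np.array(d); print(n,p[q>=q.max()-.5].mean(0).round(1),end=" ")
    print()
    for n,P in hy: print(n,proj(sm,world(P)).round(1).tolist())
E
python3 - <<'E'
from sc import *
_,_m,old,*_r=pickle.load(open("s8.pkl","rb"))
show(old,_m,[("t7",rot(K,.122))])
s,sm,sc=grab(); show(sc,sm,[("tilt11",rot(K,.192)),("tilt12.5",rot(K,.218)),("up24",[(x,y,z+24) for x,y,z in K])])
cv2.imwrite("pics/s9.png",sc); pickle.dump((s,sm,sc),open("s9.pkl","wb"))
E
```

```text
right [300.  178.5] low [275. 215.] left [242. 198.] 
t7 [[266.8, 164.8], [299.7, 176.4], [274.9, 210.8], [240.3, 196.7]]
9.95 [534.4  80.4 147.1] [-0.   0.8 -1.3] [ 0.08 -0.02  0.04] 27.8
right [299.  180.5] low [274.5 215. ] left [241. 196.] 
tilt11 [[266.6, 162.4], [299.7, 173.9], [274.8, 211.0], [240.2, 196.9]]
tilt12.5 [[266.4, 161.5], [299.7, 173.1], [274.8, 211.0], [240.2, 196.9]]
up24 [[267.2, 162.9], [300.2, 174.4], [275.5, 204.0], [240.3, 190.0]]
```

```bash
python3 - <<'E'
from sc import *
s,sm,sc=pickle.load(open("s9.pkl","rb")); old=pickle.load(open("s8.pkl","rb"))
for im in (old[2],sc):
    m,_=outline(im); print([ (r,int(np.nonzero(m[r])[0].min()),int(np.nonzero(m[r])[0].max())) for r in range(164,218,3) if m[r].any()])
st=robot.state(); w=vision.snapshot("wrist"); cm=vision.camera_model("wrist")
check((st,cm,w),[("level",E),("next cover",[(x,y,z-7) for x,y,z in E]),("up24",[(x,y,z+24) for x,y,z in E]),("tilt11",rot(E,.2))])
pickle.dump((st,cm,w),open("w9.pkl","wb"))
for f in ("w6.pkl","w7.pkl","w9.pkl"):
    a=pickle.load(open(f,"rb"))[2]; print(f,[a[r,300].tolist() for r in range(120,200,5)])
E
```

```text
[(164, 267, 274), (167, 267, 274), (170, 265, 281), (173, 262, 289), (176, 259, 297), (179, 256, 300), (182, 269, 298), (185, 275, 299), (188, 252, 297), (191, 250, 295), (194, 256, 293), (197, 242, 290), (200, 243, 288), (203, 247, 285), (206, 254, 283), (209, 261, 280), (212, 267, 278), (215, 275, 275)]
[(164, 265, 273), (167, 265, 272), (170, 262, 283), (173, 261, 292), (176, 258, 299), (179, 265, 298), (182, 252, 297), (185, 278, 299), (188, 249, 297), (191, 250, 295), (194, 257, 293), (197, 242, 290), (200, 243, 288), (203, 248, 285), (206, 254, 283), (209, 260, 280), (212, 266, 278), (215, 274, 275)]
orange top rows {180: 0, 200: 0, 220: 145, 240: 145, 260: 145, 280: 145, 300: 145, 320: 145, 340: 145} bbox [201 391]
level [[209, 147], [239, 147], [293, 147], [331, 147], [377, 146]]
next cover [[211, 145], [240, 145], [292, 145], [329, 145], [373, 145]]
up24 [[202, 152], [237, 152], [298, 152], [341, 151], [394, 151]]
tilt11 [[201, 161], [236, 161], [299, 161], [344, 161], [397, 161]]
w6.pkl [[90, 125, 153], [90, 125, 154], [90, 126, 154], [90, 125, 153], [90, 124, 153], [89, 125, 153], [89, 125, 153], [90, 126, 154], [90, 126, 154], [90, 126, 154], [31, 62, 120], [34, 66, 129], [39, 78, 151], [38, 77, 150], [39, 79, 151], [37, 73, 141]]
w7.pkl [[113, 156, 190], [113, 156, 190], [113, 156, 190], [113, 156, 190], [113, 156, 190], [114, 157, 190], [113, 156, 190], [41, 78, 148], [51, 98, 187], [37, 74, 142], [48, 93, 182], [49, 95, 182], [48, 94, 182], [49, 95, 183], [39, 75, 144], [45, 88, 170]]
w9.pkl [[115, 159, 193], [115, 159, 192], [115, 159, 193], [115, 158, 193], [115, 159, 193], [46, 83, 152], [52, 100, 191], [53, 100, 190], [52, 100, 190], [37, 75, 142], [51, 97, 186], [50, 96, 186], [50, 96, 186], [50, 96, 186], [39, 76, 146], [47, 90, 174]]
```

```bash
python3 - <<'E'
from sc import *
for f in ("w6.pkl","w7.pkl","w9.pkl"):
    a=pickle.load(open(f,"rb"))[2]
    for c in (300,):
        print(f,[(r,int(a[r,c,2])) for r in range(142,200)])
H=lambda th,z:[(0,75,z)]
for f,ths in (("w6.pkl",[0]),("w7.pkl",[0,.09,.122]),("w9.pkl",[0,.15,.2,.22])):
    cm=pickle.load(open(f,"rb"))[1]
    for t in ths: print(f,t,proj(cm,world(rot([(0,75,94),(0,75,101),(0,63,101),(0,63,114)],t)))[:,1].round(1))
    u={"w6.pkl":0,"w7.pkl":14,"w9.pkl":24}[f]; print("up",u,proj(cm,world([(0,75,94+u),(0,75,101+u),(0,63,101+u),(0,63,114+u)]))[:,1].round(1), "stack",proj(cm,world([(0,75,80),(0,75,94),(0,63,94),(0,63,107)]))[:,1].round(1))
E
```

```text
w6.pkl [(142, 154), (143, 154), (144, 154), (145, 153), (146, 153), (147, 154), (148, 153), (149, 154), (150, 153), (151, 154), (152, 154), (153, 154), (154, 154), (155, 154), (156, 154), (157, 154), (158, 154), (159, 154), (160, 154), (161, 154), (162, 154), (163, 154), (164, 154), (165, 154), (166, 153), (167, 153), (168, 154), (169, 122), (170, 120), (171, 119), (172, 109), (173, 140), (174, 111), (175, 129), (176, 150), (177, 151), (178, 150), (179, 150), (180, 151), (181, 151), (182, 151), (183, 151), (184, 151), (185, 150), (186, 151), (187, 151), (188, 151), (189, 150), (190, 151), (191, 152), (192, 151), (193, 151), (194, 151), (195, 141), (196, 113), (197, 111), (198, 110), (199, 112)]
w7.pkl [(142, 189), (143, 190), (144, 190), (145, 190), (146, 189), (147, 190), (148, 189), (149, 190), (150, 190), (151, 190), (152, 190), (153, 190), (154, 150), (155, 148), (156, 135), (157, 184), (158, 187), (159, 187), (160, 187), (161, 187), (162, 188), (163, 187), (164, 176), (165, 142), (166, 140), (167, 181), (168, 182), (169, 183), (170, 182), (171, 183), (172, 183), (173, 183), (174
[... 797 characters left out ...]
182, 185), (183, 186), (184, 186), (185, 186), (186, 168), (187, 148), (188, 145), (189, 146), (190, 146), (191, 147), (192, 146), (193, 146), (194, 158), (195, 174), (196, 186), (197, 195), (198, 193), (199, 186)]
w6.pkl 0 [171.5 174.  194.3 201. ]
up 0 [171.5 174.  194.3 201. ] stack [167.1 171.5 191.  197.2]
w7.pkl 0 [155.6 157.3 175.9 180.6]
w7.pkl 0.09 [159.9 162.9 182.3 189.9]
w7.pkl 0.122 [162.1 165.6 185.2 193.9]
up 14 [159.1 161.  181.  186.5] stack [152.6 155.6 173.6 178. ]
w9.pkl 0 [145.3 146.6 164.7 168.4]
w9.pkl 0.15 [152.4 155.8 175.1 183.5]
w9.pkl 0.2 [156.4 160.7 180.2 190.4]
w9.pkl 0.22 [158.3 163.  182.5 193.5]
up 24 [150.  151.5 172.1 177. ] stack [143.1 145.3 162.9 166.4]
```

```bash
cat > pose.py <<'E'
from sc import *
from scipy.optimize import least_squares
def pose(f,near):
    s,cm,a=pickle.load(open(f,"rb")) if isinstance(f,str) else f
    hsv=cv2.cvtColor(a,cv2.COLOR_BGR2HSV); m=(hsv[...,0]<14)&(hsv[...,1]>150)&(hsv[...,2]>60)
    l,r=[],[]
    for y in range(near+5,236,3):
        x=np.nonzero(m[y])[0]
        if len(x)>20: l.append((x[0]-.5,y)); r.append((x[-1]+.5,y))
    l,r=np.array(l),np.array(r)
    def keep(p):   # robust straight line
        k=np.ones(len(p),bool)
        for _ in range(6):
            c=np.polyfit(p[k,1],p[k,0],1); d=abs(np.polyval(c,p[:,1])-p[:,0]); k=d<max(1,np.median(d[k])*2.5)
        return p[k]
    l,r=keep(l),keep(r)
    def corners(q):   # q: y shift, z shift, theta(about x), x shift, yaw
        P=np.array([(-55,75,101),(-55,-75,101),(55,75,101),(55,-75,101)],float)-[0,75,101]
        P=P@R.from_euler("xz",[q[2],q[4]]).as_matrix().T+[q[3],75+q[0],101+q[1]]
        return P
    def res(q):
        p=proj(cm,world(corners(q))); out=[]
        for A,B,pts in ((p[0],p[1],l),(p[2],p[3],r)):
            n=np.array([B[1]-A[1],A[0]-B[0]]); n/=np.linalg.norm(n); out.append((pts-A)@n/np.sqrt(len(pts)))
        t=(p[0]+p[2])/2; return np.r_[np.concatenate(out),t[1]-near]
    q=least_squares(res,[0,5,.05,0,0]).x; P=corners(q)
    print("y,z near edge",q[:2].round(1),"tilt deg",np.degrees(q[2]).round(1),"x",q[3].round(1),"yaw",np.degrees(q[4]).round(2),"cost",abs(res(q)[:-1]*np.sqrt(len(l))).mean().round(2),len(l),len(r))
    print("  rise hump corner %.1f, far corner %.1f"%(P[0,2]-101,P[3,2]-101))
E
python3 - <<'E'
from pose import *
pose("w6.pkl",175.5); pose("w7.pkl",166.7); pose("w9.pkl",166.5)
E
```

```text
Traceback (most recent call last):
  File "pose.py", line 7, in pose
    for y in range(near+5,236,3):
             ~~~~~^^^^^^^^^^^^^^
TypeError: 'float' object cannot be interpreted as an integer
```

```bash
sed -i 's/range(near+5,/range(int(near)+5,/' pose.py; python3 - <<'E'
from pose import *
pose("w6.pkl",175.5); pose("w7.pkl",166.7); pose("w9.pkl",166.5)
E
```

```text
y,z near edge [-0.8  0.1] tilt deg 0.2 x -1.4 yaw 0.1 cost 0.25 19 19
  rise hump corner 0.1, far corner -0.3
y,z near edge [-2.5 18.5] tilt deg 12.3 x 0.1 yaw -1.44 cost 1.03 22 22
  rise hump corner 18.5, far corner -13.5
y,z near edge [-8.4 25.6] tilt deg 5.1 x -1.0 yaw 0.07 cost 0.26 22 18
  rise hump corner 25.6, far corner 12.2
```

>>> servo_tool([
  {"x":0.002,"y":0,"z":0.003,"spin":0,"grip":0},
  {"x":0.004,"y":0,"z":0.006,"spin":0,"grip":0},
  {"x":0.006,"y":0,"z":0.009,"spin":0,"grip":0},
  {"x":0.007,"y":0,"z":0.012,"spin":0,"grip":0},
  {"x":0.007,"y":0,"z":0.012,"spin":0,"grip":0},
  {"x":0.007,"y":0,"z":0.012,"spin":0,"grip":0},
], newtons=20)

```text
clock: 10.6
tool_pos: [533.0, 87.4, 136.2]
tcp_rot: [0.627, 0.779, 0.0, 0.0]
ft_force: [-7.1, -2.3, 18.2]
finger_gap: 27.5
finger_force: 35.0
```

```bash
cat > look.py <<'E'
from pose import *
s=robot.state(); print(s["clock"],s["tool_pos"].round(1),s["ft_force"].round(1),s["ft_torque"].round(2),s["finger_gap"].round(1),s["finger_force"].round(1))
cm=vision.camera_model("wrist"); a=vision.snapshot("wrist"); pickle.dump((s,cm,a),open("wl.pkl","wb"))
g=a[:,290:310].mean(1)[:,2]; rows=[(r,int(g[r])) for r in range(135,200) if abs(g[r]-g[r-1])>8]; print(rows)
E
python3 look.py
```

```text
Traceback (most recent call last):
  File "look.py", line 2, in <module>
    s=robot.state(); print(s["clock"],s["tool_pos"].round(1),s["ft_force"].round(1),s["ft_torque"].round(2),s["finger_gap"].round(1),s["finger_force"].round(1))
                                                                                                            ^^^^^^^^^^^^^^^^^^^^^
AttributeError: 'float' object has no attribute 'round'
```

```bash
sed -i 's/s\["finger_gap"\].round(1),s\["finger_force"\].round(1)/round(float(s["finger_gap"]),1),round(float(s["finger_force"]),1)/' look.py; python3 look.py; python3 - <<'E'
from pose import *
for n in (163,165,167,169): pose("wl.pkl",n)
s,cm,a=pickle.load(open("wl.pkl","rb"))
for c in (230,300,360):
    g=a[:,c,2].astype(int); print(c,[(r,g[r]) for r in range(140,200,1) if abs(g[r]-g[r-1])>8])
E
```

```text
10.6 [533.   87.4 136.2] [-7.1 -2.3 18.2] [-0.45  1.12 -0.12] 27.5 35.0
[(156, 170), (157, 144), (159, 153), (160, 178), (168, 168), (169, 133), (170, 141), (171, 174), (190, 144), (191, 134), (197, 151), (198, 165), (199, 177)]
y,z near edge [ 0.5 13.9] tilt deg 2.9 x -0.5 yaw -0.11 cost 0.27 22 19
  rise hump corner 13.9, far corner 6.3
y,z near edge [-0.7 13.7] tilt deg 2.6 x -0.5 yaw -0.02 cost 0.28 22 19
  rise hump corner 13.7, far corner 6.9
y,z near edge [-1.6 15. ] tilt deg 8.6 x -0.3 yaw -1.22 cost 0.84 22 22
  rise hump corner 15.0, far corner -7.3
y,z near edge [-3.1 13.6] tilt deg 2.7 x -0.5 yaw -0.1 cost 0.27 21 18
  rise hump corner 13.6, far corner 6.5
230 [(157, np.int64(131)), (158, np.int64(153)), (159, np.int64(142)), (160, np.int64(178)), (168, np.int64(156)), (169, np.int64(132)), (170, np.int64(153)), (171, np.int64(175)), (191, np.int64(135)), (198, np.int64(154)), (199, np.int64(167))]
300 [(156, np.int64(171)), (157, np.int64(144)), (159, np.int64(154)), (160, np.int64(177)), (168, np.int64(169)), (169, np.int64(133)), (170, np.int64(142)), (171, np.int64(175)), (190, np.int64(147)), (191, np.int64(135)), (197, np.int64(150)), (198, np.int64(165)), (199, np.int64(177))]
360 [(156, np.int64(174)), (157, np.int64(143)), (159, np.int64(154)), (160, np.int64(177)), (168, np.int64(167)), (169, np.int64(132)), (170, np.int64(142)), (171, np.int64(176)), (191, np.int64(141)), (197, np.int64(152)), (198, np.int64(165)), (199, np.int64(176))]
```

>>> servo_tool([
  {"x":0.001,"y":0,"z":-0.003,"spin":0,"grip":0},
  {"x":0.003,"y":0,"z":-0.003,"spin":0,"grip":0},
  {"x":0.0045,"y":0,"z":-0.002,"spin":0,"grip":0},
  {"x":0.005,"y":0,"z":0.0,"spin":0,"grip":0},
  {"x":0.005,"y":0,"z":0.002,"spin":0,"grip":0},
  {"x":0.005,"y":0,"z":0.002,"spin":0,"grip":0},
])

```text
clock: 11.15
tool_pos: [532.1, 92.8, 133.5]
tcp_rot: [0.628, 0.779, 0.001, 0.0]
ft_force: [-2.0, 1.5, 11.5]
finger_gap: 27.5
finger_force: 34.4
```

```bash
cat >> look.py <<'E'
b=[r for r,v in rows if r>150]; import itertools
cand=[r for r,v in rows if v<160 and r<185]
pose((s,cm,a),max(cand)+1.5)
E
python3 look.py
```

```text
11.15 [532.1  92.8 133.5] [-2.   1.5 11.5] [ 0.07  0.62 -0.14] 27.5 34.4
[(165, 143), (169, 176), (171, 131), (173, 174), (192, 144), (193, 131), (199, 155)]
y,z near edge [ 0.4 11.5] tilt deg 9.0 x -0.0 yaw -1.81 cost 0.93 20 20
  rise hump corner 11.5, far corner -11.9
```

>>> servo_tool([
  {"x":0,"y":0,"z":0.002,"spin":0,"grip":0},
  {"x":0,"y":0,"z":0.004,"spin":0,"grip":0},
  {"x":0,"y":0,"z":0.005,"spin":0,"grip":0},
  {"x":0,"y":0,"z":0.005,"spin":0,"grip":0},
])

```text
clock: 11.53
tool_pos: [531.8, 93.1, 128.5]
tcp_rot: [0.627, 0.779, 0.001, -0.0]
ft_force: [-3.1, 3.7, 8.8]
finger_gap: 27.4
finger_force: 34.8
```

```bash
python3 look.py; python3 - <<'E'
import pickle,cv2,numpy as np
a=pickle.load(open("wl.pkl","rb"))[2]
hsv=cv2.cvtColor(a,cv2.COLOR_BGR2HSV); m=(hsv[...,0]<14)&(hsv[...,1]>150)&(hsv[...,2]>60)
print([(y,int(np.nonzero(m[y])[0][0]),int(np.nonzero(m[y])[0][-1])) for y in range(165,240,6)])
E
```

```text
11.5333 [531.8  93.1 128.5] [-3.1  3.7  8.8] [ 0.4   0.42 -0.01] 27.4 34.8
[(167, 130), (168, 139), (169, 128), (171, 161), (173, 151), (174, 116), (175, 161), (194, 152), (195, 119)]
y,z near edge [-1.2  5.7] tilt deg 5.8 x -0.3 yaw -1.52 cost 0.79 19 19
  rise hump corner 5.7, far corner -9.4Traceback (most recent call last):
  File "<stdin>", line 4, in <module>
IndexError: index 0 is out of bounds for axis 0 with size 0
```

>>> servo_tool([
  {"x":0,"y":0,"z":0.002,"spin":0,"grip":0},
  {"x":0,"y":0,"z":0.004,"spin":0,"grip":0},
  {"x":-0.0005,"y":0,"z":0.006,"spin":0,"grip":0},
  {"x":-0.0005,"y":0,"z":0.006,"spin":0,"grip":0},
])

```text
clock: 11.92
tool_pos: [532.1, 91.2, 122.9]
tcp_rot: [0.628, 0.779, -0.0, 0.001]
ft_force: [-5.1, -7.8, 14.2]
finger_gap: 27.3
finger_force: 36.6
```

```bash
python3 look.py
```

```text
11.9167 [532.1  91.2 122.9] [-5.1 -7.8 14.2] [-0.78  0.7  -0.02] 27.3 36.6
[(165, 148), (166, 114), (167, 133), (168, 113), (169, 139), (170, 156), (172, 125), (173, 111), (174, 154), (192, 146), (193, 117), (195, 131), (197, 115)]
y,z near edge [-3.2 -0.1] tilt deg -0.6 x -0.5 yaw -0.44 cost 0.26 19 16
  rise hump corner -0.1, far corner 1.5
```

>>> servo_tool([
  {"x":0,"y":0,"z":0,"spin":0,"grip":0.4},
  {"x":0,"y":0,"z":0,"spin":0,"grip":0.7},
  {"x":0,"y":0,"z":0,"spin":0,"grip":0.8},
  {"x":0,"y":0,"z":0,"spin":0,"grip":0.8},
  {"x":0,"y":0,"z":0,"spin":0,"grip":0.8},
])

```text
clock: 12.38
tool_pos: [531.7, 91.8, 121.7]
tcp_rot: [0.628, 0.779, -0.0, -0.0]
ft_force: [0.3, -0.4, 0.3]
finger_gap: 68.1
finger_force: 0.0
```

```bash
python3 look.py; python3 - <<'E'
from sc import *
s,cm,a=pickle.load(open("wl.pkl","rb"))
print("pred",proj(cm,world([(0,75,80),(0,75,87),(0,75,94),(0,75,101),(0,63,101),(0,63,114)]))[:,1].round(1))
g=a[:,290:310].mean(1)[:,2]; print([(r,int(g[r])) for r in range(158,206)])
E
```

```text
12.3833 [531.7  91.8 121.7] [ 0.3 -0.4  0.3] [ 0.03  0.04 -0.01] 68.1 0.0
[(167, 126), (170, 113), (171, 155), (174, 114), (176, 155), (194, 137), (195, 117), (197, 135), (198, 116)]
y,z near edge [-3.3  0.4] tilt deg 0.3 x -1.1 yaw -0.4 cost 0.25 18 17
  rise hump corner 0.4, far corner -0.3
pred [165.2 167.3 169.4 171.8 191.7 198.1]
[(158, 159), (159, 159), (160, 159), (161, 159), (162, 159), (163, 159), (164, 159), (165, 159), (166, 159), (167, 126), (168, 124), (169, 123), (170, 113), (171, 155), (172, 157), (173, 157), (174, 114), (175, 122), (176, 155), (177, 157), (178, 157), (179, 157), (180, 157), (181, 157), (182, 157), (183, 156), (184, 156), (185, 156), (186, 156), (187, 156), (188, 156), (189, 156), (190, 156), (191, 156), (192, 156), (193, 156), (194, 137), (195, 117), (196, 116), (197, 135), (198, 116), (199, 115), (200, 115), (201, 116), (202, 133), (203, 146), (204, 156), (205, 161)]
```

>>> servo_tool([
  {"x":-0.001,"y":0,"z":-0.009,"spin":0,"grip":0.6},
  {"x":-0.001,"y":0,"z":-0.009,"spin":0,"grip":0.4},
  {"x":-0.001,"y":0,"z":-0.009,"spin":0,"grip":0.2},
  {"x":-0.001,"y":0,"z":-0.009,"spin":0,"grip":0},
  {"x":-0.001,"y":0,"z":-0.009,"spin":0,"grip":0},
  {"x":-0.001,"y":0,"z":-0.009,"spin":0,"grip":0},
], newtons=20)

```text
clock: 12.93
tool_pos: [532.1, 90.6, 131.2]
tcp_rot: [0.628, 0.778, 0.0, 0.0]
ft_force: [-0.6, -1.7, 5.1]
finger_gap: 27.6
finger_force: 24.8
```

>>> servo_tool([
  {"x":0,"y":0,"z":-0.001,"spin":0,"grip":0},
  {"x":-0.0005,"y":0,"z":-0.002,"spin":0,"grip":0},
  {"x":-0.001,"y":0,"z":-0.003,"spin":0,"grip":0},
  {"x":-0.001,"y":0,"z":-0.003,"spin":0,"grip":0},
])

```text
clock: 13.27
tool_pos: [531.7, 89.6, 133.3]
tcp_rot: [0.628, 0.779, -0.001, -0.001]
ft_force: [2.1, -0.9, -9.4]
finger_gap: 27.5
finger_force: 22.8
```

```bash
python3 look.py
```

```text
13.2667 [531.7  89.6 133.3] [ 2.1 -0.9 -9.4] [ 0.14  0.1  -0.02] 27.5 22.8
[(161, 120), (162, 138), (163, 118), (164, 150), (165, 162), (167, 130), (169, 160), (187, 129), (189, 121), (194, 142), (195, 156), (196, 165)]
y,z near edge [-2.   2.1] tilt deg 0.8 x -1.7 yaw 0.05 cost 0.27 21 16
  rise hump corner 2.1, far corner 0.1
```

>>> servo_tool([
  {"x":-0.0003,"y":0,"z":-0.0015,"spin":0,"grip":0},
  {"x":-0.0006,"y":0,"z":-0.003,"spin":0,"grip":0},
  {"x":-0.001,"y":0,"z":-0.0045,"spin":0,"grip":0},
  {"x":-0.001,"y":0,"z":-0.0045,"spin":0,"grip":0},
])

```text
clock: 13.65
tool_pos: [533.0, 88.6, 139.5]
tcp_rot: [0.628, 0.778, 0.0, 0.0]
ft_force: [-1.9, -2.9, 3.6]
finger_gap: 27.3
finger_force: 24.3
```

```bash
python3 look.py
```

```text
13.65 [533.   88.6 139.5] [-1.9 -2.9  3.6] [-0.25  0.6  -0.11] 27.3 24.3
[(157, 164), (158, 139), (160, 148), (161, 172), (163, 164), (164, 131), (166, 169), (184, 152), (185, 132), (191, 142), (192, 158), (193, 170), (194, 180)]
y,z near edge [-13.3  11.3] tilt deg 16.5 x -0.3 yaw -2.4 cost 0.64 15 16
  rise hump corner 11.3, far corner -31.2
```

```bash
python3 - <<'E'
s=open("pose.py").read()
s=s.replace("return np.r_[np.concatenate(out),t[1]-near]","return np.r_[np.concatenate(out)*3,t[1]-near-2,(q[4]-.0)/.005,(q[3]+1)/1.0]")
s=s.replace("    l,r=keep(l),keep(r)\n","").replace("[0,5,.05,0,0]).x","[0,5,.05,-1,0],loss='soft_l1',f_scale=.3).x").replace("[:-1]*np.sqrt(len(l))","[:-3]*np.sqrt(len(l))/3")
open("pose.py","w").write(s)
E
python3 - <<'E'
from pose import *
pose("w6.pkl",177.5);pose("w7.pkl",166.7+2); pose("w9.pkl",168.5);pose("wl.pkl",166)
s,cm,a=pickle.load(open("wl.pkl","rb"))
hsv=cv2.cvtColor(a,cv2.COLOR_BGR2HSV); m=(hsv[...,0]<14)&(hsv[...,1]>150)&(hsv[...,2]>60)
print([(y,int(np.nonzero(m[y])[0][0]),int(np.nonzero(m[y])[0][-1])) for y in range(165,240,5) if m[y].any()])
E
```

```text
y,z near edge [-3.2  0.2] tilt deg 0.4 x -1.3 yaw 0.0 cost 0.25 18 18
  rise hump corner 0.2, far corner -0.9
y,z near edge [-5.2 16.9] tilt deg 6.7 x -0.3 yaw -0.02 cost 0.87 21 21
  rise hump corner 16.9, far corner -0.6
y,z near edge [-10.7  25.7] tilt deg 7.3 x -1.0 yaw -0.03 cost 0.67 21 21
  rise hump corner 25.7, far corner 6.6
y,z near edge [-2.4 11.3] tilt deg 9.7 x -0.7 yaw -0.18 cost 0.77 22 22
  rise hump corner 11.3, far corner -14.0
[(165, 204, 383), (170, 204, 384), (175, 204, 383), (180, 205, 382), (185, 205, 381), (190, 205, 381), (195, 205, 380), (200, 206, 379), (205, 206, 378), (210, 206, 378), (215, 207, 377), (220, 207, 373), (225, 208, 371), (230, 208, 369), (235, 229, 367)]
```

```bash
sed -i 's/,236,3)/,216,2)/' pose.py; python3 - <<'E'
from pose import *
pose("w6.pkl",177.5);pose("w7.pkl",166.7+2); pose("w9.pkl",168.5);pose("wl.pkl",166)
for f in ("w7.pkl","w9.pkl"):
    a=pickle.load(open(f,"rb"))[2]; hsv=cv2.cvtColor(a,cv2.COLOR_BGR2HSV); m=(hsv[...,0]<14)&(hsv[...,1]>150)&(hsv[...,2]>60)
    print([(y,int(np.nonzero(m[y])[0][0]),int(np.nonzero(m[y])[0][-1])) for y in range(165,240,5) if m[y].any()])
E
```

```text
y,z near edge [-3.2  0.2] tilt deg 0.1 x -1.3 yaw 0.0 cost 0.24 17 17
  rise hump corner 0.2, far corner -0.2
y,z near edge [-5.3 16.4] tilt deg 4.4 x -0.2 yaw -0.01 cost 0.29 22 22
  rise hump corner 16.4, far corner 4.9
y,z near edge [-10.8  25.6] tilt deg 5.8 x -1.0 yaw -0.02 cost 0.26 22 22
  rise hump corner 25.6, far corner 10.4
y,z near edge [-2.7  9.9] tilt deg 4.0 x -0.6 yaw -0.01 cost 0.25 23 23
  rise hump corner 9.9, far corner -0.5
[(165, 202, 388), (170, 201, 391), (175, 202, 389), (180, 202, 389), (185, 202, 388), (190, 203, 387), (195, 203, 386), (200, 204, 385), (205, 204, 384), (210, 204, 384), (215, 205, 383), (220, 205, 382), (225, 206, 375), (230, 206, 373), (235, 206, 371)]
[(165, 202, 388), (170, 201, 390), (175, 202, 390), (180, 202, 389), (185, 202, 388), (190, 203, 387), (195, 203, 386), (200, 204, 385), (205, 204, 384), (210, 204, 384), (215, 205, 383), (220, 205, 382), (225, 206, 379), (230, 206, 374), (235, 206, 372)]
```

>>> servo_tool([
  {"x":-0.0007,"y":0,"z":-0.001,"spin":0,"grip":0},
  {"x":-0.0013,"y":0,"z":-0.002,"spin":0,"grip":0},
  {"x":-0.002,"y":0,"z":-0.003,"spin":0,"grip":0},
  {"x":-0.0025,"y":0,"z":-0.004,"spin":0,"grip":0},
  {"x":-0.0025,"y":0,"z":-0.004,"spin":0,"grip":0},
])

```text
clock: 14.12
tool_pos: [533.1, 86.5, 142.7]
tcp_rot: [0.628, 0.779, 0.0, 0.0]
ft_force: [-0.3, 1.6, -1.5]
finger_gap: 27.4
finger_force: 23.5
```

```bash
python3 look.py
```

```text
14.1167 [533.1  86.5 142.7] [-0.3  1.6 -1.5] [ 0.44  0.3  -0.02] 27.4 23.5
[(154, 132), (155, 152), (157, 177), (161, 158), (162, 135), (163, 144), (164, 173), (182, 157), (183, 139), (190, 161), (191, 173), (192, 183)]
y,z near edge [-16.5  12.6] tilt deg 4.6 x -0.8 yaw 0.01 cost 0.25 14 14
  rise hump corner 12.6, far corner 0.6
```

>>> servo_tool([
  {"x":-0.0005,"y":0,"z":-0.001,"spin":0,"grip":0},
  {"x":-0.001,"y":0,"z":-0.002,"spin":0,"grip":0},
  {"x":-0.0015,"y":0,"z":-0.003,"spin":0,"grip":0},
  {"x":-0.002,"y":0,"z":-0.004,"spin":0,"grip":0},
  {"x":-0.002,"y":0,"z":-0.004,"spin":0,"grip":0},
])

```text
clock: 14.58
tool_pos: [533.6, 84.3, 146.7]
tcp_rot: [0.628, 0.779, 0.0, 0.0]
ft_force: [-0.2, 1.1, -2.4]
finger_gap: 27.9
finger_force: 23.4
```

```bash
sed -i 's/r<185/r<176/' look.py; python3 look.py
```

```text
14.5833 [533.6  84.3 146.7] [-0.2  1.1 -2.4] [ 0.23  0.24 -0.05] 27.9 23.4
[(150, 139), (151, 159), (153, 186), (159, 146), (161, 170), (162, 181), (180, 148), (188, 165), (189, 178), (190, 190), (192, 185)]
y,z near edge [-3.3 19.3] tilt deg 7.6 x -0.8 yaw 0.0 cost 0.24 26 26
  rise hump corner 19.3, far corner -0.5
```

>>> servo_tool([
  {"x":-0.0005,"y":0,"z":-0.001,"spin":0,"grip":0},
  {"x":-0.001,"y":0,"z":-0.002,"spin":0,"grip":0},
  {"x":-0.0015,"y":0,"z":-0.003,"spin":0,"grip":0},
  {"x":-0.002,"y":0,"z":-0.004,"spin":0,"grip":0},
  {"x":-0.0025,"y":0,"z":-0.005,"spin":0,"grip":0},
  {"x":-0.003,"y":0,"z":-0.006,"spin":0,"grip":0},
  {"x":-0.0035,"y":0,"z":-0.007,"spin":0,"grip":0},
  {"x":-0.004,"y":0,"z":-0.008,"spin":0,"grip":0},
  {"x":-0.004,"y":0,"z":-0.008,"spin":0,"grip":0},
])

```text
clock: 15.38
tool_pos: [534.4, 80.4, 154.7]
tcp_rot: [0.628, 0.779, 0.0, 0.0]
ft_force: [0.9, 0.5, -0.3]
finger_gap: 27.8
finger_force: 23.6
```

```bash
python3 look.py
```

```text
15.3833 [534.4  80.4 154.7] [ 0.9  0.5 -0.3] [ 0.05 -0.   -0.01] 27.8 23.6
[(143, 153), (145, 188), (158, 179), (159, 147), (161, 172), (162, 183), (180, 150), (188, 169), (189, 181), (190, 192), (192, 187)]
y,z near edge [-7.3 27.4] tilt deg 7.6 x -0.8 yaw 0.0 cost 0.24 26 26
  rise hump corner 27.4, far corner 7.5
```

>>> servo_tool([
  {"x":0.001,"y":0,"z":0.002,"spin":0,"grip":0},
  {"x":0.002,"y":0,"z":0.004,"spin":0,"grip":0},
  {"x":0.003,"y":0,"z":0.006,"spin":0,"grip":0},
  {"x":0.004,"y":0,"z":0.0085,"spin":0,"grip":0},
  {"x":0.004,"y":0,"z":0.0085,"spin":0,"grip":0},
  {"x":0.004,"y":0,"z":0.0085,"spin":0,"grip":0},
])

```text
clock: 15.93
tool_pos: [533.4, 84.5, 146.0]
tcp_rot: [0.627, 0.779, -0.0, 0.0]
ft_force: [-1.4, -0.2, 2.4]
finger_gap: 27.5
finger_force: 24.1
```

```bash
python3 look.py
```

```text
15.9333 [533.4  84.5 146. ] [-1.4 -0.2  2.4] [-0.23  0.1  -0.  ] 27.5 24.1
[(150, 164), (152, 142), (153, 185), (162, 176), (163, 141), (165, 183), (183, 174), (184, 145), (191, 168), (192, 181), (193, 191)]
y,z near edge [-5.8 16.7] tilt deg 4.2 x -0.9 yaw -0.0 cost 0.25 24 24
  rise hump corner 16.7, far corner 5.7
```

>>> servo_tool([
  {"x":0,"y":0,"z":-0.0005,"spin":0,"grip":0},
  {"x":-0.0005,"y":0,"z":-0.001,"spin":0,"grip":0},
  {"x":-0.0005,"y":0,"z":-0.0015,"spin":0,"grip":0},
  {"x":-0.001,"y":0,"z":-0.002,"spin":0,"grip":0},
  {"x":-0.001,"y":0,"z":-0.0025,"spin":0,"grip":0},
])

```text
clock: 16.4
tool_pos: [533.6, 83.3, 148.4]
tcp_rot: [0.628, 0.779, -0.0, -0.0]
ft_force: [-1.6, 0.6, -0.8]
finger_gap: 27.8
finger_force: 23.7
```

```bash
python3 look.py
```

```text
16.4 [533.6  83.3 148.4] [-1.6  0.6 -0.8] [0.04 0.01 0.03] 27.8 23.7
[(148, 164), (150, 149), (151, 186), (162, 165), (163, 141), (164, 159), (165, 182), (183, 165), (184, 144), (190, 154), (191, 171), (192, 184), (193, 194)]
y,z near edge [-7.6 19.1] tilt deg 4.1 x -1.0 yaw 0.01 cost 0.24 23 23
  rise hump corner 19.1, far corner 8.3
```

>>> servo_tool([
  {"x":0.003,"y":0,"z":0,"spin":0,"grip":0},
  {"x":0.006,"y":0,"z":0.001,"spin":0,"grip":0},
  {"x":0.0085,"y":-0.0005,"z":0.004,"spin":0,"grip":0},
  {"x":0.0085,"y":-0.001,"z":0.008,"spin":0,"grip":0},
  {"x":0.0085,"y":-0.001,"z":0.012,"spin":0,"grip":0},
  {"x":0.0082,"y":-0.001,"z":0.015,"spin":0,"grip":0},
  {"x":0.0078,"y":-0.001,"z":0.0175,"spin":0,"grip":0},
  {"x":0.0078,"y":-0.001,"z":0.0185,"spin":0,"grip":0},
  {"x":0.0078,"y":-0.001,"z":0.0185,"spin":0,"grip":0},
])

```text
clock: 17.2
tool_pos: [531.7, 91.0, 130.7]
tcp_rot: [0.628, 0.779, 0.001, 0.001]
ft_force: [0.5, -3.1, 5.9]
finger_gap: 27.5
finger_force: 25.9
```

```bash
python3 look.py
```

```text
17.2 [531.7  91.  130.7] [ 0.5 -3.1  5.9] [-0.27 -0.08 -0.01] 27.5 25.9
[(163, 140), (164, 127), (167, 159), (169, 139), (170, 115), (171, 158), (189, 131), (190, 119), (191, 131), (192, 117), (196, 142), (197, 155), (198, 163)]
y,z near edge [-4.4  0. ] tilt deg -1.1 x -1.1 yaw -0.0 cost 0.26 20 20
  rise hump corner 0.0, far corner 3.0
```

>>> servo_tool([
  {"x":0,"y":0,"z":0,"spin":0,"grip":0.4},
  {"x":0,"y":0,"z":0,"spin":0,"grip":0.6},
  {"x":0,"y":0,"z":-0.005,"spin":0,"grip":0.7},
  {"x":0.003,"y":0,"z":-0.01,"spin":0,"grip":0.7},
  {"x":0.007,"y":0,"z":-0.014,"spin":0,"grip":0.7},
  {"x":0.007,"y":0,"z":-0.014,"spin":0,"grip":0.7},
])

```text
clock: 17.75
tool_pos: [529.8, 98.4, 145.1]
tcp_rot: [0.627, 0.779, 0.001, 0.0]
ft_force: [0.8, -0.4, 0.7]
finger_gap: 59.5
finger_force: 0.0
```

```bash
python3 look.py
```

```text
17.75 [529.8  98.4 145.1] [ 0.8 -0.4  0.7] [0.02 0.03 0.01] 59.5 0.0
[(170, 147), (171, 122), (172, 143), (173, 122), (174, 166), (176, 145), (177, 121), (178, 166), (194, 158), (195, 127)]
y,z near edge [-0.8  1.8] tilt deg 4.7 x -1.0 yaw -0.03 cost 0.29 19 19
  rise hump corner 1.8, far corner -10.4
```

>>> servo_tool([
  {"x":0,"y":0.001,"z":0,"spin":0,"grip":0.4},
  {"x":0,"y":0.001,"z":0,"spin":0,"grip":0.2},
  {"x":0,"y":0.001,"z":0,"spin":0,"grip":0},
  {"x":0,"y":0.001,"z":0,"spin":0,"grip":0},
  {"x":0,"y":0.001,"z":0,"spin":0,"grip":0},
  {"x":0,"y":0.001,"z":-0.001,"spin":0,"grip":0},
  {"x":0,"y":0.001,"z":-0.002,"spin":0,"grip":0},
  {"x":-0.0005,"y":0.001,"z":-0.003,"spin":0,"grip":0},
  {"x":-0.001,"y":0.001,"z":-0.004,"spin":0,"grip":0},
  {"x":-0.001,"y":0.001,"z":-0.004,"spin":0,"grip":0},
], newtons=20)

```text
clock: 18.63
tool_pos: [530.8, 96.8, 148.1]
tcp_rot: [0.628, 0.779, -0.0, 0.0]
ft_force: [0.6, -4.2, -5.6]
finger_gap: 27.4
finger_force: 24.4
```

```bash
python3 look.py
```

```text
18.6333 [530.8  96.8 148.1] [ 0.6 -4.2 -5.6] [-0.49 -0.05 -0.02] 27.4 24.4
[(167, 148), (168, 157), (169, 134), (170, 156), (171, 182), (173, 137), (175, 180), (192, 140), (198, 155), (199, 171)]
y,z near edge [-2.6  4.8] tilt deg 3.4 x -1.4 yaw -0.01 cost 0.3 19 19
  rise hump corner 4.8, far corner -4.1
```

>>> servo_tool([
  {"x":-0.0005,"y":0,"z":-0.0005,"spin":0,"grip":0},
  {"x":-0.001,"y":0,"z":-0.001,"spin":0,"grip":0},
  {"x":-0.0015,"y":0,"z":-0.0015,"spin":0,"grip":0},
  {"x":-0.002,"y":0,"z":-0.002,"spin":0,"grip":0},
  {"x":-0.0023,"y":0,"z":-0.0025,"spin":0,"grip":0},
  {"x":-0.0026,"y":0,"z":-0.003,"spin":0,"grip":0},
  {"x":-0.0029,"y":0,"z":-0.0035,"spin":0,"grip":0},
  {"x":-0.0032,"y":0,"z":-0.004,"spin":0,"grip":0},
  {"x":-0.0035,"y":0,"z":-0.0045,"spin":0,"grip":0},
  {"x":-0.0038,"y":0,"z":-0.005,"spin":0,"grip":0},
  {"x":-0.004,"y":0,"z":-0.006,"spin":0,"grip":0},
  {"x":-0.004,"y":0,"z":-0.006,"spin":0,"grip":0},
])

```text
clock: 19.68
tool_pos: [531.7, 92.8, 154.2]
tcp_rot: [0.628, 0.779, 0.0, 0.0]
ft_force: [-0.5, 1.2, -1.3]
finger_gap: 27.7
finger_force: 24.8
```

```bash
python3 look.py
```

```text
19.6833 [531.7  92.8 154.2] [-0.5  1.2 -1.3] [ 0.3   0.11 -0.04] 27.7 24.8
[(160, 163), (162, 135), (163, 172), (164, 186), (168, 164), (169, 141), (170, 150), (171, 180), (188, 145), (195, 167), (196, 180), (197, 192)]
y,z near edge [-4.3 12.3] tilt deg 6.1 x -1.0 yaw -0.02 cost 0.3 20 20
  rise hump corner 12.3, far corner -3.7
```

>>> servo_tool([
  {"x":-0.0003,"y":0,"z":-0.0005,"spin":0,"grip":0},
  {"x":-0.0006,"y":0,"z":-0.001,"spin":0,"grip":0},
  {"x":-0.0008,"y":0,"z":-0.0015,"spin":0,"grip":0},
  {"x":-0.001,"y":0,"z":-0.002,"spin":0,"grip":0},
  {"x":-0.0012,"y":0,"z":-0.0024,"spin":0,"grip":0},
  {"x":-0.0014,"y":0,"z":-0.0028,"spin":0,"grip":0},
  {"x":-0.0016,"y":0,"z":-0.0032,"spin":0,"grip":0},
  {"x":-0.0018,"y":0,"z":-0.0036,"spin":0,"grip":0},
  {"x":-0.002,"y":0,"z":-0.004,"spin":0,"grip":0},
  {"x":-0.0022,"y":0,"z":-0.0045,"spin":0,"grip":0},
  {"x":-0.0025,"y":0,"z":-0.005,"spin":0,"grip":0},
  {"x":-0.0025,"y":0,"z":-0.005,"spin":0,"grip":0},
])

```text
clock: 20.73
tool_pos: [532.2, 90.6, 159.2]
tcp_rot: [0.628, 0.779, 0.0, 0.0]
ft_force: [-0.4, 0.6, -2.2]
finger_gap: 27.2
finger_force: 24.7
```

```bash
python3 look.py
```

```text
20.7333 [532.2  90.6 159.2] [-0.4  0.6 -2.2] [ 0.22  0.13 -0.03] 27.2 24.7
[(156, 163), (158, 136), (159, 184), (165, 166), (166, 142), (168, 179), (185, 148), (192, 156), (193, 172), (194, 186)]
y,z near edge [-3.7 18.4] tilt deg 8.1 x -1.2 yaw -0.01 cost 0.26 22 22
  rise hump corner 18.4, far corner -2.6
```

>>> servo_tool([
  {"x":-0.0003,"y":0,"z":-0.0004,"spin":0,"grip":0},
  {"x":-0.0005,"y":0,"z":-0.0008,"spin":0,"grip":0},
  {"x":-0.0007,"y":0,"z":-0.0012,"spin":0,"grip":0},
  {"x":-0.0009,"y":0,"z":-0.0016,"spin":0,"grip":0},
  {"x":-0.0011,"y":0,"z":-0.002,"spin":0,"grip":0},
  {"x":-0.0013,"y":0,"z":-0.0024,"spin":0,"grip":0},
  {"x":-0.0015,"y":0,"z":-0.0028,"spin":0,"grip":0},
  {"x":-0.0017,"y":0,"z":-0.0032,"spin":0,"grip":0},
  {"x":-0.0019,"y":0,"z":-0.0036,"spin":0,"grip":0},
  {"x":-0.0021,"y":0,"z":-0.004,"spin":0,"grip":0},
  {"x":-0.0021,"y":0,"z":-0.004,"spin":0,"grip":0},
  {"x":-0.0021,"y":0,"z":-0.004,"spin":0,"grip":0},
])

```text
clock: 21.78
tool_pos: [532.7, 88.4, 163.2]
tcp_rot: [0.628, 0.779, 0.0, 0.0]
ft_force: [-0.5, -1.0, 0.1]
finger_gap: 27.0
finger_force: 25.0
```

```bash
python3 look.py
```

```text
21.7833 [532.7  88.4 163.2] [-0.5 -1.   0.1] [-0.   -0.14 -0.03] 27.0 25.0
[(152, 176), (153, 150), (154, 135), (155, 184), (165, 146), (167, 170), (168, 181), (184, 165), (185, 147), (192, 166), (193, 179), (194, 191), (196, 184)]
y,z near edge [-5.3 22.9] tilt deg 8.5 x -1.0 yaw -0.01 cost 0.26 23 23
  rise hump corner 22.9, far corner 0.7
```

```bash
cat > far.py <<'E'
from sc import *
def prof(im,c):
    # vertical profile of green channel, subpixel half-crossings from top face to front face and to board
    g=im[:,c-1:c+2,1].astype(float).mean(1); return [int(x) for x in g[190:222]]
if __name__=="__main__":
    ini=cv2.resize(cv2.imread("pics/scene.png"),(512,384),interpolation=cv2.INTER_AREA)
    s,sm,now=grab(); pickle.dump((s,sm,now),open("snow.pkl","wb"))
    for n,im in (("ini",ini),("s8",pickle.load(open("s8.pkl","rb"))[2]),("s9",pickle.load(open("s9.pkl","rb"))[2]),("now",now)):
        for c in (252,268): print(n,c,prof(im,c))
    K2=[(x,-75,z) for z in (101,94,80) for x in (-55,55)]; print(proj(sm,world(K2)).round(1).tolist())
E
python3 far.py
```

```text
21.8333 [532.7  88.4 163.2] [ 0.3 -0.1  0. ] [-0.07 -0.2   0.  ] 27.6
ini 252 [138, 125, 121, 130, 147, 156, 158, 158, 159, 158, 151, 133, 113, 102, 101, 120, 163, 199, 215, 223, 230, 237, 240, 233, 213, 180, 157, 149, 146, 141, 127, 104]
ini 268 [159, 156, 144, 128, 113, 99, 88, 85, 89, 99, 104, 106, 112, 127, 152, 170, 166, 147, 123, 107, 100, 104, 128, 181, 227, 244, 247, 248, 248, 248, 241, 220]
s8 252 [119, 121, 139, 157, 164, 167, 167, 167, 167, 162, 146, 122, 100, 92, 95, 120, 167, 205, 219, 226, 233, 240, 242, 237, 218, 184, 160, 153, 150, 145, 131, 106]
s8 268 [167, 167, 167, 166, 157, 133, 110, 109, 130, 153, 164, 166, 161, 149, 142, 149, 152, 138, 112, 96, 93, 100, 127, 185, 232, 246, 249, 250, 250, 249, 244, 225]
s9 252 [107, 130, 153, 164, 167, 167, 168, 167, 165, 155, 134, 107, 90, 85, 89, 110, 150, 181, 201, 221, 233, 240, 243, 238, 219, 184, 160, 153, 150, 144, 131, 106]
s9 268 [168, 167, 167, 160, 138, 112, 107, 127, 150, 163, 163, 150, 131, 126, 140, 152, 146, 125, 108, 99, 94, 92, 101, 135, 193, 236, 248, 249, 250, 249, 244, 225]
now 252 [110, 119, 145, 162, 168, 169, 168, 169, 168, 164, 147, 122, 99, 91, 94, 119, 167, 205, 220, 226, 233, 240, 242, 237, 218, 184, 160, 153, 150, 145, 131, 107]
now 268 [169, 169, 168, 167, 154, 128, 106, 111, 137, 158, 167, 165, 154, 140, 137, 149, 153, 138, 112, 96, 93, 100, 126, 184, 233, 246, 249, 250, 250, 249, 244, 225]
[[240.5, 196.6], [275.1, 210.6], [240.5, 198.5], [275.0, 212.5], [240.6, 202.2], [274.8, 216.3]]
```

>>> servo_tool([
  {"x":0.001,"y":0,"z":0.0015,"spin":0,"grip":0},
  {"x":0.0025,"y":0,"z":0.003,"spin":0,"grip":0},
  {"x":0.003,"y":0,"z":0.004,"spin":0,"grip":0},
  {"x":0.003,"y":0,"z":0.0045,"spin":0,"grip":0},
  {"x":0.003,"y":0,"z":0.0045,"spin":0,"grip":0},
])

```text
clock: 22.35
tool_pos: [531.9, 91.6, 158.5]
tcp_rot: [0.628, 0.779, 0.0, -0.0]
ft_force: [0.2, 1.4, 3.7]
finger_gap: 27.3
finger_force: 25.4
```

>>> servo_tool([
  {"x":0,"y":0,"z":-0.001,"spin":0,"grip":0},
  {"x":-0.0005,"y":0,"z":-0.002,"spin":0,"grip":0},
  {"x":-0.001,"y":0,"z":-0.003,"spin":0,"grip":0},
  {"x":-0.0015,"y":0,"z":-0.004,"spin":0,"grip":0},
  {"x":-0.0015,"y":0,"z":-0.004,"spin":0,"grip":0},
])

```text
clock: 22.77
tool_pos: [532.2, 89.8, 162.5]
tcp_rot: [0.628, 0.779, -0.0, -0.0]
ft_force: [-0.5, 0.9, 0.2]
finger_gap: 27.5
finger_force: 24.9
```

```bash
sed -i 's/+1.5)/-3)/' look.py; python3 look.py; python3 far.py | tail -3; ls -l --time-sort --time-style=full-iso pics/scene.png | cut -c30-70; date
```

```text
22.7667 [532.2  89.8 162.5] [-0.5  0.9  0.2] [ 0.03  0.05 -0.  ] 27.5 24.9
[(154, 177), (155, 150), (157, 173), (158, 187), (168, 165), (169, 142), (170, 161), (171, 182), (187, 174), (188, 145), (195, 169), (196, 183), (197, 194)]
y,z near edge [-3.7 21.1] tilt deg 5.8 x -1.0 yaw -0.01 cost 0.27 23 23
  rise hump corner 21.1, far corner 5.8
now 252 [110, 128, 150, 162, 165, 166, 166, 166, 163, 152, 127, 101, 88, 86, 90, 113, 155, 189, 211, 224, 233, 240, 242, 238, 219, 184, 160, 153, 151, 145, 131, 107]
now 268 [168, 168, 167, 160, 140, 113, 104, 121, 146, 161, 163, 155, 139, 130, 138, 149, 143, 120, 98, 90, 89, 92, 112, 166, 225, 244, 249, 250, 250, 249, 244, 225]
[[240.5, 196.6], [275.1, 210.6], [240.5, 198.5], [275.0, 212.5], [240.6, 202.2], [274.8, 216.3]]
Thu Dec  3 22:10:27 UTC 2026ls: unrecognized option '--time-sort'
Try 'ls --help' for more information.
```

>>> servo_tool([
  {"x":0.003,"y":0,"z":0,"spin":0,"grip":0},
  {"x":0.006,"y":0,"z":0.002,"spin":0,"grip":0},
  {"x":0.0085,"y":0,"z":0.006,"spin":0,"grip":0},
  {"x":0.009,"y":-0.0005,"z":0.01,"spin":0,"grip":0},
  {"x":0.009,"y":-0.0005,"z":0.014,"spin":0,"grip":0},
  {"x":0.0085,"y":-0.0005,"z":0.017,"spin":0,"grip":0},
  {"x":0.008,"y":-0.0005,"z":0.019,"spin":0,"grip":0},
  {"x":0.008,"y":-0.0005,"z":0.02,"spin":0,"grip":0},
  {"x":0.008,"y":-0.0005,"z":0.02,"spin":0,"grip":0},
])

```text
clock: 23.67
tool_pos: [530.3, 98.0, 143.1]
tcp_rot: [0.627, 0.779, 0.0, 0.0]
ft_force: [0.0, -3.0, 5.4]
finger_gap: 27.4
finger_force: 27.3
```

```bash
python3 look.py; stat -c %y pics/scene.png; date
```

```text
23.6667 [530.3  98.  143.1] [ 0.  -3.   5.4] [-0.33  0.12 -0.01] 27.4 27.3
[(170, 143), (174, 176), (176, 152), (177, 127), (178, 176), (194, 167), (195, 134), (197, 143), (198, 130)]
y,z near edge [ 3.4 -1.6] tilt deg -4.6 x -0.9 yaw -0.02 cost 0.7 22 22
  rise hump corner -1.6, far corner 10.4
2026-12-03 21:52:44.715142807 +0000
Thu Dec  3 22:11:08 UTC 2026
```

>>> servo_tool([
  {"x":0,"y":0,"z":0,"spin":0,"grip":0.4},
  {"x":0,"y":0,"z":0,"spin":0,"grip":0.5},
  {"x":0.005,"y":0.0005,"z":-0.003,"spin":0,"grip":0.5},
  {"x":0.01,"y":0.001,"z":-0.004,"spin":0,"grip":0.5},
  {"x":0.01,"y":0.001,"z":-0.004,"spin":0,"grip":0.4},
  {"x":0.01,"y":0.001,"z":-0.004,"spin":0,"grip":0.2},
  {"x":0.01,"y":0.001,"z":-0.004,"spin":0,"grip":0},
  {"x":0.01,"y":0.001,"z":-0.004,"spin":0,"grip":0},
  {"x":0.01,"y":0.001,"z":-0.004,"spin":0,"grip":0},
], newtons=20)

```text
clock: 24.47
tool_pos: [528.6, 107.8, 146.4]
tcp_rot: [0.628, 0.779, -0.0, -0.0]
ft_force: [-2.9, 2.7, 0.6]
finger_gap: 26.8
finger_force: 20.0
```

>>> servo_tool([
  {"x":0,"y":0,"z":-0.001,"spin":0,"grip":0},
  {"x":0,"y":0,"z":-0.002,"spin":0,"grip":0},
  {"x":-0.0005,"y":0,"z":-0.003,"spin":0,"grip":0},
  {"x":-0.001,"y":0,"z":-0.004,"spin":0,"grip":0},
  {"x":-0.0015,"y":0,"z":-0.005,"spin":0,"grip":0},
  {"x":-0.0015,"y":0,"z":-0.005,"spin":0,"grip":0},
])

```text
clock: 24.97
tool_pos: [529.2, 105.9, 151.7]
tcp_rot: [0.628, 0.779, -0.0, 0.0]
ft_force: [-1.9, -1.8, -4.3]
finger_gap: 27.1
finger_force: 21.2
```

```bash
cat > far2.py <<'E'
from far import *
# subpixel row where the far top edge (bright top -> dark front face) lies, against state s8 (far ~ +4) and the initial picture
def edge(im,c,lo):
    g=im[:,c-1:c+2,1].astype(float).mean(1)
    for r in range(lo,lo+10):
        if g[r]>=128>g[r+1]: return round(r+(g[r]-128)/(g[r]-g[r+1]),2)
s,sm,now=grab()
print("far edge rows (ini 201.2 / 207.8)",[edge(now,c,l) for c,l in ((252,196),(268,205))])
E
python3 look.py; python3 far2.py
```

```text
24.9667 [529.2 105.9 151.7] [-1.9 -1.8 -4.3] [-0.3   0.38 -0.03] 27.1 21.2
[(178, 163), (179, 135), (180, 158), (181, 136), (182, 171), (183, 184), (186, 173), (187, 139), (189, 181)]
25.0167 [529.3 105.9 151.8] [-2.  -3.  -3.4] [-0.42  0.37 -0.04] 26.8
far edge rows (ini 201.2 / 207.8) [np.float64(201.65), np.float64(208.3)]Traceback (most recent call last):
  File "look.py", line 7, in <module>
    pose((s,cm,a),max(cand)-3)
                  ~~~^^^^^^
ValueError: max() iterable argument is empty
```

>>> servo_tool([
  {"x":-0.0005,"y":0,"z":-0.001,"spin":0,"grip":0},
  {"x":-0.001,"y":0,"z":-0.002,"spin":0,"grip":0},
  {"x":-0.0015,"y":0,"z":-0.003,"spin":0,"grip":0},
  {"x":-0.002,"y":0,"z":-0.004,"spin":0,"grip":0},
  {"x":-0.0025,"y":0,"z":-0.005,"spin":0,"grip":0},
  {"x":-0.003,"y":0,"z":-0.006,"spin":0,"grip":0},
  {"x":-0.003,"y":0,"z":-0.006,"spin":0,"grip":0},
])

```text
clock: 25.7
tool_pos: [530.2, 103.3, 157.9]
tcp_rot: [0.628, 0.779, 0.0, 0.0]
ft_force: [-0.1, -0.5, -1.9]
finger_gap: 27.1
finger_force: 21.4
```

```bash
sed -i 's/r<176/r<190/; s/,216,2/,226,2/' look.py pose.py; python3 look.py; python3 far2.py
```

```text
25.7 [530.2 103.3 157.9] [-0.1 -0.5 -1.9] [ 0.04  0.1  -0.04] 27.1 21.4
[(173, 150), (174, 160), (175, 136), (176, 159), (177, 184), (183, 170), (184, 141), (186, 177)]
y,z near edge [-0.6 14.5] tilt deg 8.6 x 0.0 yaw -0.02 cost 0.41 20 20
  rise hump corner 14.5, far corner -7.9
25.75 [530.1 103.3 157.8] [-1.5 -0.5 -1.7] [0.06 0.09 0.05] 26.9
far edge rows (ini 201.2 / 207.8) [np.float64(201.61), np.float64(208.32)]
```

>>> servo_tool([
  {"x":-0.0005,"y":0,"z":-0.001,"spin":0,"grip":0},
  {"x":-0.001,"y":0,"z":-0.002,"spin":0,"grip":0},
  {"x":-0.0015,"y":0,"z":-0.003,"spin":0,"grip":0},
  {"x":-0.002,"y":0,"z":-0.004,"spin":0,"grip":0},
  {"x":-0.0025,"y":0,"z":-0.005,"spin":0,"grip":0},
  {"x":-0.003,"y":0,"z":-0.006,"spin":0,"grip":0},
  {"x":-0.003,"y":0,"z":-0.006,"spin":0,"grip":0},
])

```text
clock: 26.43
tool_pos: [530.6, 100.3, 163.8]
tcp_rot: [0.628, 0.779, 0.0, 0.0]
ft_force: [-0.2, 0.5, -1.0]
finger_gap: 26.8
finger_force: 21.4
```

```bash
python3 look.py; python3 far2.py
```

```text
26.4333 [530.6 100.3 163.8] [-0.2  0.5 -1. ] [ 0.07  0.04 -0.04] 26.8 21.4
[(168, 138), (169, 159), (170, 136), (171, 184), (180, 159), (181, 143), (183, 177), (199, 162)]
y,z near edge [-1.2 21.8] tilt deg 11.5 x -0.3 yaw -0.03 cost 0.41 22 22
  rise hump corner 21.8, far corner -8.2
26.4833 [530.6 100.3 163.7] [ 0.1 -0.1 -0.9] [0.05 0.01 0.04] 27.3
far edge rows (ini 201.2 / 207.8) [np.float64(201.57), np.float64(208.4)]
```

>>> servo_tool([
  {"x":-0.0005,"y":0,"z":-0.001,"spin":0,"grip":0},
  {"x":-0.001,"y":0,"z":-0.002,"spin":0,"grip":0},
  {"x":-0.0015,"y":0,"z":-0.003,"spin":0,"grip":0},
  {"x":-0.002,"y":0,"z":-0.004,"spin":0,"grip":0},
  {"x":-0.0025,"y":0,"z":-0.005,"spin":0,"grip":0},
  {"x":-0.003,"y":0,"z":-0.006,"spin":0,"grip":0},
  {"x":-0.0035,"y":0,"z":-0.007,"spin":0,"grip":0},
  {"x":-0.0035,"y":0,"z":-0.007,"spin":0,"grip":0},
])

```text
clock: 27.25
tool_pos: [531.3, 96.8, 170.8]
tcp_rot: [0.628, 0.779, 0.0, 0.0]
ft_force: [-1.0, -1.8, -0.1]
finger_gap: 27.0
finger_force: 21.4
```

```bash
python3 look.py; python3 far2.py
```

```text
27.25 [531.3  96.8 170.8] [-1.  -1.8 -0.1] [ 0.    0.04 -0.01] 27.0 21.4
[(162, 139), (163, 160), (165, 186), (179, 174), (180, 140), (185, 180)]
y,z near edge [-4.3 27.8] tilt deg 9.7 x -0.3 yaw -0.03 cost 0.84 22 22
  rise hump corner 27.8, far corner 2.6
27.3 [531.3  96.8 170.7] [-0.5 -0.7 -0.9] [ 0.02  0.03 -0.04] 27.0
far edge rows (ini 201.2 / 207.8) [np.float64(200.27), np.float64(206.91)]
```

>>> servo_tool([
  {"x":0.003,"y":0,"z":0.002,"spin":0,"grip":0},
  {"x":0.006,"y":0,"z":0.006,"spin":0,"grip":0},
  {"x":0.009,"y":0,"z":0.01,"spin":0,"grip":0},
  {"x":0.0115,"y":0,"z":0.014,"spin":0,"grip":0},
  {"x":0.0115,"y":-0.0005,"z":0.018,"spin":0,"grip":0},
  {"x":0.011,"y":-0.0005,"z":0.022,"spin":0,"grip":0},
  {"x":0.011,"y":-0.0005,"z":0.025,"spin":0,"grip":0},
  {"x":0.011,"y":-0.0005,"z":0.026,"spin":0,"grip":0},
  {"x":0.011,"y":-0.0005,"z":0.026,"spin":0,"grip":0.3},
  {"x":0.011,"y":-0.0005,"z":0.025,"spin":0,"grip":0.5},
  {"x":0.011,"y":-0.0005,"z":0.025,"spin":0,"grip":0.5},
])

```text
clock: 28.32
tool_pos: [528.3, 107.8, 145.4]
tcp_rot: [0.627, 0.779, -0.0, 0.0]
ft_force: [0.2, -0.1, -0.8]
finger_gap: 42.9
finger_force: 0.0
```

>>> servo_tool([
  {"x":0.0005,"y":0,"z":0,"spin":0,"grip":0.2},
  {"x":0.0005,"y":0,"z":0,"spin":0,"grip":0},
  {"x":0.0005,"y":0,"z":0,"spin":0,"grip":0},
  {"x":0.0005,"y":0,"z":0,"spin":0,"grip":0},
  {"x":0.0005,"y":0,"z":0,"spin":0,"grip":0},
], newtons=20)

```text
clock: 28.73
tool_pos: [528.2, 108.1, 145.3]
tcp_rot: [0.628, 0.779, -0.0, -0.0]
ft_force: [0.8, 3.9, -0.8]
finger_gap: 27.5
finger_force: 23.2
```

```bash
python3 look.py; python3 far2.py
```

```text
28.7333 [528.2 108.1 145.3] [ 0.8  3.9 -0.8] [ 0.56 -0.03  0.04] 27.5 23.2
[(183, 163), (184, 135), (185, 170), (186, 136), (187, 145), (188, 183), (190, 158), (191, 135), (192, 186)]
y,z near edge [ 1.9 -0.5] tilt deg -7.1 x -1.7 yaw -0.01 cost 0.47 19 19
  rise hump corner -0.5, far corner 18.0
28.7833 [528.2 108.1 145.3] [ 0.4  3.2 -1.2] [ 0.53 -0.07 -0.01] 27.4
far edge rows (ini 201.2 / 207.8) [np.float64(197.65), None]
```

>>> servo_tool([
  {"x":0,"y":0,"z":0,"spin":0,"grip":0.4},
  {"x":0,"y":0,"z":0,"spin":0,"grip":0.5},
  {"x":0,"y":0,"z":-0.02,"spin":0,"grip":0.5},
  {"x":-0.005,"y":0.005,"z":-0.035,"spin":0,"grip":0.3},
  {"x":-0.04,"y":0.015,"z":-0.035,"spin":0,"grip":0},
  {"x":-0.075,"y":0.022,"z":-0.035,"spin":0,"grip":0},
  {"x":-0.095,"y":0.022,"z":-0.025,"spin":0,"grip":0},
  {"x":-0.095,"y":0.022,"z":-0.01,"spin":0,"grip":0},
  {"x":-0.095,"y":0.022,"z":0.005,"spin":0,"grip":0},
  {"x":-0.095,"y":0.022,"z":0.015,"spin":0,"grip":0},
  {"x":-0.095,"y":0.022,"z":0.02,"spin":0,"grip":0},
  {"x":-0.095,"y":0.022,"z":0.025,"spin":0,"grip":0},
])

```text
clock: 29.88
tool_pos: [570.9, 19.6, 121.1]
tcp_rot: [0.627, 0.779, 0.0, 0.001]
ft_force: [4.3, -3.2, 6.8]
finger_gap: -0.0
finger_force: 3.3
```

```bash
python3 look.py 2>/dev/null; python3 far2.py
```

```text
29.8833 [570.9  19.6 121.1] [ 4.3 -3.2  6.8] [-0.46 -0.61  0.03] -0.0 3.3
[]
29.9333 [570.8  19.8 120.6] [2.4 1.1 4.8] [ 0.09 -0.45  0.06] 0.3
far edge rows (ini 201.2 / 207.8) [np.float64(199.07), None]
```

>>> servo_tool([
  {"x":0,"y":0,"z":0.0015,"spin":0,"grip":0},
  {"x":0,"y":0,"z":0.003,"spin":0,"grip":0},
  {"x":0,"y":0,"z":0.0045,"spin":0,"grip":0},
  {"x":0,"y":0,"z":0.0055,"spin":0,"grip":0},
  {"x":0,"y":0,"z":0.0055,"spin":0,"grip":0},
])

```text
clock: 30.45
tool_pos: [570.6, 19.9, 119.6]
tcp_rot: [0.627, 0.779, 0.001, 0.001]
ft_force: [-16.4, -1.3, 45.7]
finger_gap: 0.3
finger_force: 22.6
```

```bash
python3 far2.py
```

```text
30.45 [570.6  19.9 119.6] [-16.4  -1.3  45.7] [-0.14  3.01  0.04] 0.3
far edge rows (ini 201.2 / 207.8) [np.float64(199.26), None]
```

>>> servo_tool([
  {"x":0,"y":0,"z":-0.01,"spin":0,"grip":0},
  {"x":0,"y":0,"z":-0.04,"spin":0,"grip":0.4},
  {"x":-0.005,"y":-0.004,"z":-0.075,"spin":0,"grip":0.5},
  {"x":-0.005,"y":-0.004,"z":-0.11,"spin":0,"grip":0.5},
  {"x":-0.005,"y":-0.004,"z":-0.134,"spin":0,"grip":0.5},
  {"x":-0.005,"y":-0.004,"z":-0.136,"spin":0,"grip":0.5},
  {"x":-0.005,"y":-0.004,"z":-0.136,"spin":0,"grip":0.5},
])

```text
clock: 31.13
tool_pos: [567.4, 14.2, 252.5]
tcp_rot: [0.627, 0.779, 0.001, 0.001]
ft_force: [-0.5, 0.9, 0.0]
finger_gap: 42.8
finger_force: 0.0
```

```bash
cat > hov.py <<'E'
from sc import *
def corn(cm,a):
    # sides of the top flange outline: fit lines to mask boundary, intersect
    hsv=cv2.cvtColor(a,cv2.COLOR_BGR2HSV); m=((hsv[...,0]<14)&(hsv[...,1]>150)&(hsv[...,2]>60)).astype(np.uint8); m[260:]=0; m[:, :150]=0; m[:,370:]=0
    c=max(cv2.findContours(m,0,1)[0],key=cv2.contourArea)[:,0,:].astype(float)
    x0,y0=c.min(0); x1,y1=c.max(0); print("bbox",x0,y0,x1,y1)
    for n,sel in (("L",c[(c[:,0]<x0+12)&(c[:,1]>y0+15)&(c[:,1]<y1-25)]),("R",c[(c[:,0]>x1-12)&(c[:,1]>y0+15)&(c[:,1]<y1-25)])):
        k=np.polyfit(sel[:,1],sel[:,0],1); print(n,"x at rows 70,130,190:",np.polyval(k,[70,130,190]).round(1))
    for n,sel in (("T",c[(c[:,1]<y0+6)&(c[:,0]>x0+15)&(c[:,0]<x1-15)]),("B",c[(c[:,1]>y1-8)&(c[:,0]>x0+15)&(c[:,0]<x1-15)])):
        print(n,np.median(sel[:,1]))
if __name__=="__main__":
    s,cm,a=pickle.load(open("w1.pkl","rb")); corn(cm,a); print([g for g in a[50:64,300,2]],[g for g in a[200:222,270,2]])
    s=robot.state(); cm=vision.camera_model("wrist"); a=vision.snapshot("wrist"); pickle.dump((s,cm,a),open("wh.pkl","wb"))
    print(s["clock"],s["tool_pos"],s["ft_force"].round(1)); corn(cm,a); print([g for g in a[50:64,300,2]],[g for g in a[200:222,270,2]])
E
python3 hov.py
```

```text
bbox 204.0 57.0 321.0 201.0
L x at rows 70,130,190: [204.1 207.3 210.6]
R x at rows 70,130,190: [319.9 316.4 312.8]
T 57.0
B 196.5
[np.uint8(172), np.uint8(159), np.uint8(159), np.uint8(160), np.uint8(160), np.uint8(159), np.uint8(160), np.uint8(159), np.uint8(157), np.uint8(157), np.uint8(157), np.uint8(157), np.uint8(157), np.uint8(157)] [np.uint8(251), np.uint8(251), np.uint8(251), np.uint8(251), np.uint8(251), np.uint8(251), np.uint8(251), np.uint8(251), np.uint8(251), np.uint8(251), np.uint8(252), np.uint8(252), np.uint8(252), np.uint8(252), np.uint8(252), np.uint8(252), np.uint8(252), np.uint8(252), np.uint8(252), np.uint8(252), np.uint8(252), np.uint8(252)]
31.1333 [567.38390208  14.24516883 252.51445942] [-0.5  0.9  0. ]
bbox 203.0 55.0 321.0 208.0
L x at rows 70,130,190: [203.5 207.  210.6]
R x at rows 70,130,190: [320.  316.9 313.7]
T 56.0
B 204.0
[np.uint8(188), np.uint8(165), np.uint8(165), np.uint8(165), np.uint8(165), np.uint8(166), np.uint8(165), np.uint8(155), np.uint8(157), np.uint8(156), np.uint8(155), np.uint8(156), np.uint8(157), np.uint8(156)] [np.uint8(252), np.uint8(252), np.uint8(252), np.uint8(252), np.uint8(252), np.uint8(252), np.uint8(252), np.uint8(252), np.uint8(252), np.uint8(252), np.uint8(252), np.uint8(253), np.uint8(253), np.uint8(253), np.uint8(253), np.uint8(253), np.uint8(253), np.uint8(253), np.uint8(253), np.uint8(253), np.uint8(253), np.uint8(253)]
```

```bash
python3 - <<'E'
from hov import *
for f,z in (("w1.pkl",0),("wh.pkl",4)):
    s,cm,a=pickle.load(open(f,"rb"))
    for n,P in (("near",[(0,75,94+z),(0,75,101+z),(0,63,101+z)]),("far",[(0,-45,101+z),(0,-75,101+z),(0,-75,94)]),("stack near",[(0,75,80),(0,75,94)])):
        print(f,n,proj(cm,world(P)).round(1).tolist())
    hsv=cv2.cvtColor(a,cv2.COLOR_BGR2HSV)
    for c in (240,285): print(c,[(r,tuple(int(v) for v in a[r,c])[1:]) for r in list(range(53,75,1))])
    for c in (240,285): print(c,[(r,tuple(int(v) for v in a[r,c])[1:]) for r in list(range(180,216,1))])
E
```

```text
w1.pkl near [[263.7, 57.6], [263.8, 56.2], [263.6, 70.0]]
w1.pkl far [[262.3, 181.0], [262.0, 208.2], [261.9, 206.1]]
w1.pkl stack near [[263.4, 60.1], [263.7, 57.6]]
240 [(53, (120, 148)), (54, (121, 149)), (55, (120, 148)), (56, (121, 148)), (57, (91, 157)), (58, (85, 158)), (59, (85, 158)), (60, (85, 158)), (61, (84, 158)), (62, (85, 159)), (63, (84, 158)), (64, (84, 156)), (65, (85, 157)), (66, (85, 157)), (67, (84, 156)), (68, (85, 157)), (69, (78, 146)), (70, (74, 145)), (71, (73, 141)), (72, (91, 178)), (73, (151, 250)), (74, (175, 251))]
285 [(53, (122, 149)), (54, (122, 149)), (55, (123, 149)), (56, (123, 150)), (57, (103, 154)), (58, (87, 158)), (59, (86, 157)), (60, (85, 157)), (61, (85, 157)), (62, (84, 156)), (63, (85, 157)), (64, (84, 157)), (65, (85, 157)), (66, (84, 156)), (67, (85, 157)), (68, (86, 157)), (69, (85, 157)), (70, (77, 148)), (71, (77, 151)), (72, (83, 155)), (73, (83, 157)), (74, (83, 157))]
240 [(180, (78, 150)), (181, (78, 151)), (182, (76, 149)), (183, (70, 138)), (184, (152, 239)), (185, (177, 251)), (186, (176, 251)), (187, (176, 251)), (188, (176,
[... 2761 characters left out ...]
70, 73)), (215, (114, 116))]
285 [(180, (79, 153)), (181, (78, 152)), (182, (80, 155)), (183, (75, 146)), (184, (67, 130)), (185, (78, 152)), (186, (78, 153)), (187, (78, 152)), (188, (79, 153)), (189, (78, 152)), (190, (79, 153)), (191, (78, 152)), (192, (78, 152)), (193, (77, 152)), (194, (78, 150)), (195, (77, 146)), (196, (74, 144)), (197, (129, 235)), (198, (134, 240)), (199, (150, 249)), (200, (154, 251)), (201, (158, 252)), (202, (159, 252)), (203, (158, 252)), (204, (159, 252)), (205, (159, 252)), (206, (159, 252)), (207, (159, 252)), (208, (159, 252)), (209, (182, 252)), (210, (229, 251)), (211, (231, 251)), (212, (230, 251)), (213, (230, 251)), (214, (230, 251)), (215, (231, 251))]
```

>>> servo_tool([
  {"x":0.03,"y":-0.007,"z":0,"spin":0,"grip":0.8},
  {"x":0.065,"y":-0.014,"z":0,"spin":0,"grip":0.8},
  {"x":0.083,"y":-0.0185,"z":0.01,"spin":0,"grip":0.8},
  {"x":0.083,"y":-0.0185,"z":0.045,"spin":0,"grip":0.8},
  {"x":0.083,"y":-0.0185,"z":0.08,"spin":0,"grip":0.8},
  {"x":0.083,"y":-0.0185,"z":0.11,"spin":0,"grip":0.8},
  {"x":0.083,"y":-0.0185,"z":0.126,"spin":0,"grip":0.8},
  {"x":0.083,"y":-0.0185,"z":0.126,"spin":0,"grip":0.5},
  {"x":0.083,"y":-0.0185,"z":0.126,"spin":0,"grip":0.2},
  {"x":0.083,"y":-0.0185,"z":0.126,"spin":0,"grip":0},
  {"x":0.083,"y":-0.0185,"z":0.126,"spin":0,"grip":0},
  {"x":0.083,"y":-0.0185,"z":0.126,"spin":0,"grip":0},
], newtons=40)

```text
clock: 32.18
tool_pos: [532.3, 91.5, 126.8]
tcp_rot: [0.628, 0.779, 0.001, 0.001]
ft_force: [-0.9, 1.7, 4.3]
finger_gap: 27.6
finger_force: 39.1
```

>>> servo_tool([
  {"x":0,"y":0,"z":0,"spin":0,"grip":0},
  {"x":0,"y":0,"z":0,"spin":0,"grip":0},
  {"x":0,"y":0,"z":0,"spin":0,"grip":0},
], newtons=40)

```text
clock: 32.43
tool_pos: [532.3, 91.5, 126.8]
tcp_rot: [0.628, 0.779, 0.001, 0.001]
ft_force: [-1.0, 1.7, 4.8]
finger_gap: 27.5
finger_force: 39.1
```

```bash
sed -i 's/,226,2/,216,2/' pose.py; python3 look.py; python3 -c "
from pose import *
pose('wl.pkl',172);pose('wl.pkl',168)"
```

```text
32.4333 [532.3  91.5 126.8] [-1.   1.7  4.8] [ 0.27  0.08 -0.04] 27.5 39.1
[(165, 130), (166, 142), (167, 127), (169, 164), (174, 144), (175, 119), (176, 152), (177, 165), (196, 134), (197, 121)]
y,z near edge [-1.7  8.1] tilt deg -2.2 x -0.9 yaw 0.02 cost 0.34 19 19
  rise hump corner 8.1, far corner 13.7
y,z near edge [-1.1  8. ] tilt deg -2.3 x -0.8 yaw 0.02 cost 0.34 20 20
  rise hump corner 8.0, far corner 14.1
y,z near edge [1.1 7.2] tilt deg -4.2 x -0.8 yaw 0.02 cost 0.72 22 22
  rise hump corner 7.2, far corner 18.3
```

>>> servo_tool([
  {"x":0,"y":0,"z":0,"spin":0,"grip":0},
  {"x":0,"y":0,"z":0,"spin":0,"grip":0},
  {"x":0,"y":0,"z":-0.002,"spin":0,"grip":0},
  {"x":0,"y":0,"z":-0.006,"spin":0,"grip":0},
  {"x":0,"y":0,"z":-0.012,"spin":0,"grip":0},
  {"x":0,"y":0,"z":-0.022,"spin":0,"grip":0},
  {"x":0,"y":0,"z":-0.036,"spin":0,"grip":0},
  {"x":0,"y":0,"z":-0.052,"spin":0,"grip":0},
  {"x":0,"y":0,"z":-0.068,"spin":0,"grip":0},
  {"x":0,"y":0,"z":-0.084,"spin":0,"grip":0},
  {"x":0,"y":0,"z":-0.096,"spin":0,"grip":0},
  {"x":0,"y":0,"z":-0.1,"spin":0,"grip":0},
], newtons=110)

```text
clock: 33.48
tool_pos: [532.1, 91.3, 227.8]
tcp_rot: [0.628, 0.779, 0.001, 0.001]
ft_force: [-0.1, -0.3, -0.5]
finger_gap: 26.7
finger_force: 107.9
```

>>> servo_tool([
  {"x":0,"y":0,"z":-0.012,"spin":0,"grip":0},
  {"x":0,"y":0,"z":-0.024,"spin":0,"grip":0},
  {"x":0,"y":0,"z":-0.032,"spin":0,"grip":0},
  {"x":0,"y":0,"z":-0.035,"spin":0,"grip":0},
  {"x":0,"y":0,"z":-0.035,"spin":0,"grip":0},
  {"x":0,"y":0,"z":-0.035,"spin":0,"grip":0},
])

```text
clock: 33.98
tool_pos: [531.2, 91.3, 259.5]
tcp_rot: [0.628, 0.779, -0.0, -0.0]
ft_force: [0.4, 1.4, -0.7]
finger_gap: 26.7
finger_force: 107.9
```

```bash
python3 look.py; python3 - <<'E'
from sc import *
s,cm,a=pickle.load(open("wl.pkl","rb")); hsv=cv2.cvtColor(a,cv2.COLOR_BGR2HSV); m=(hsv[...,0]<14)&(hsv[...,1]>150)&(hsv[...,2]>60)
print([(y,int(np.nonzero(m[y])[0][0]),int(np.nonzero(m[y])[0][-1])) for y in range(165,240,8) if m[y].any()])
# stack left behind (second cover flange top z=94) and pin, in the scene and wrist pictures
sm=vision.camera_model("scene"); sc=vision.snapshot("scene"); pickle.dump(sc,open("sfin.pkl","wb"))
ini=cv2.resize(cv2.imread("pics/s9.png"),(512,384))
p=proj(sm,world([(-35,-125,110)]))[0].astype(int); print("pin handle px",p,"dark min now/s9",sc[p[1]-4:p[1]+5,p[0]-4:p[0]+5].max(2).min(),ini[p[1]-4:p[1]+5,p[0]-4:p[0]+5].max(2).min())
hs=cv2.cvtColor(sc,cv2.COLOR_BGR2HSV); m2=((hs[...,0]<19)&(hs[...,1]>185)&(hs[...,2]>70)).astype(np.uint8); n,_,st,_=cv2.connectedComponentsWithStats(m2[:235]); print([list(map(int,x)) for x in st[1:] if x[4]>150])
print("pred stack corners",proj(sm,world([(-55,75,94),(55,75,94),(55,-75,94),(-55,-75,94)])).round(0).tolist())
E
```

```text
33.9833 [531.2  91.3 259.5] [ 0.4  1.4 -0.7] [ 0.05 -0.01 -0.02] 26.7 107.9
[(143, 168), (145, 191), (156, 144), (159, 183), (160, 197), (174, 166), (175, 138), (176, 176), (177, 190), (196, 154), (197, 140)]
y,z near edge [-31.8  -2.1] tilt deg -276.2 x 1.3 yaw 0.03 cost 6.55 20 20
  rise hump corner -2.1, far corner -151.2
[(165, 229, 329), (173, 229, 328), (181, 228, 391), (189, 215, 390), (197, 202, 389), (205, 202, 389), (213, 202, 388), (221, 203, 387), (229, 203, 386), (237, 204, 378)]
pin handle px [236 207] dark min now/s9 84 86
[[322, 74, 14, 20, 176], [297, 80, 24, 17, 207], [239, 117, 64, 99, 2689], [461, 178, 51, 57, 1919]]
pred stack corners [[267.0, 171.0], [299.0, 183.0], [275.0, 213.0], [241.0, 198.0]]
```

```bash
sed 's/\[0,5,.05,-1,0\]/[0,142,.0,-1,0]/; s/int(near)+5,216,2/199,226,2/' pose.py > pose2.py; python3 - <<'E'
from pose2 import *
for n in (172,174,176): pose("wl.pkl",n)
s,cm,a=pickle.load(open("wl.pkl","rb"))
for z,dy in ((138,0),): print("pred level",proj(cm,world([(-55,75,101+z),(55,75,101+z),(-55,20,101+z),(55,20,101+z),(-55,75,94),(55,75,94),(-35,-125,86)])).round(1).tolist())
# roll and pitch from scene picture: corner extremes of the held cover
sc=pickle.load(open("sfin.pkl","rb")); sm=vision.camera_model("scene")
for t in (-6,-3,0,3): 
    P=np.array([(-55,75,0),(55,75,0),(55,-75,0),(-55,-75,0)],float)-[-22,42,40]; P=P@R.from_euler("x",t,degrees=True).as_matrix().T+[-22,42,94+7+140+40]
    print(t,proj(sm,world(P)).round(1).tolist())
hs=cv2.cvtColor(sc,cv2.COLOR_BGR2HSV); m=((hs[...,0]<19)&(hs[...,1]>185)&(hs[...,2]>70)); print([(r,int(np.nonzero(m[r,230:310])[0][0])+230,int(np.nonzero(m[r,230:310])[0][-1])+230) for r in range(117,218,4) if m[r,230:310].any()])
E
```

```text
y,z near edge [ -1.  141.1] tilt deg -0.4 x -1.7 yaw -0.01 cost 0.23 14 14
  rise hump corner 141.1, far corner 142.2
y,z near edge [ -2.2 141.1] tilt deg -0.4 x -1.7 yaw -0.01 cost 0.23 14 14
  rise hump corner 141.1, far corner 142.2
y,z near edge [ -3.3 141.2] tilt deg -0.4 x -1.7 yaw -0.01 cost 0.23 14 14
  rise hump corner 141.2, far corner 142.2
pred level [[203.7, 171.3], [393.5, 171.0], [208.3, 256.9], [382.8, 256.7], [228.6, 143.9], [331.9, 143.7], [249.5, 301.0]]
-6 [[267.6, 131.0], [303.1, 142.0], [277.1, 164.9], [238.6, 151.5]]
-3 [[268.0, 130.2], [303.5, 141.1], [277.3, 166.7], [239.0, 153.3]]
0 [[268.4, 129.3], [303.9, 140.2], [277.5, 168.4], [239.5, 155.0]]
3 [[268.7, 128.5], [304.3, 139.3], [277.9, 169.9], [240.0, 156.5]]
[(117, 272, 274), (121, 269, 277), (125, 268, 276), (129, 268, 276), (133, 264, 285), (137, 258, 296), (141, 253, 302), (145, 248, 301), (149, 243, 298), (153, 239, 294), (157, 240, 290), (161, 250, 286), (165, 262, 281), (169, 267, 278), (173, 266, 277), (177, 261, 283), (181, 260, 294), (185, 257, 299), (189, 253, 297), (193, 250, 293), (197, 249, 290), (201, 243, 287), (205, 252, 283), (209, 261, 280), (213, 271, 277)]
```

The cover is held level (tilt −0.4°, corners about 141 mm up), and the rest of the stack is where it was predicted to be. I'm handing in.

```bash
python3 -c "
from plant import order
print(order.hand_in())"
```

```text
the job is handed in; nothing more can be done
None
```

Handed in, but the peel was not cleanly as asked: the pin hangs upright in the notch (last checked closely before the peel), and the top cover is held still and level about 141 mm up. No peel kept the far corner fully down to 25 mm: on the best of four tries it was about 3 mm up by then. Between tries I set the cover back on the stack, where it last sat jammed with the far corner up. I briefly pushed on it with the fingertips at about 46 N, then lifted it off straight. The lower covers look unmoved.

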